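Take the grinding bowl out of the stone mill without losing its ball

TASK

The small bench ball mill, used here to grind kidney stones, is to be stripped for cleaning: turn its black bar knob anticlockwise until it clicks past its catch, then grip the steel bowl by its two flats, turn it anticlockwise a quarter turn in its seat so that its lugs come free, and lift it out. Keep the bowl level and move it gently so that the loose ball stays resting in the middle of the dish; do not touch the ball, and leave the specimen cup, tweezers and timer where they are. Finish while still holding the bowl steady about 10 cm above its seat.

Things in the scene. Friction and masses are not known exactly. Their poses are not given: they have to be found in the camera images.
- mill: Bench ball mill, fixed: white housing 212 x 142 mm, on it a grey head plate, top 66 mm above the worktop. Origin: on the worktop under its middle; x from the knob (front) to the bowl (back), y left, z up. Knob axis at x = -75 mm, bowl axis at x = +48 mm. A plunger block (on the knob's -y side) and the guide of the pawl bar (between knob and seat) stand 11 mm above the plate.
- mill_seat (a point): Middle of the seat floor on the bowl's turning axis, 66 mm above the worktop; axes as the mill's. Seat: steel ring, 104 mm outer diameter, 13 mm high. Bayonet: its keepers hold the bowl's lugs down until turned 74 degrees or more; stops let it turn only anticlockwise from above, 0 to about 93 degrees. Play of the seated bowl: 2 mm sideways and up.
- knob (a joint): Angle of the black bar knob, rad: 0 locked, grows anticlockwise seen from above, stop at 1.35. A ramp on its skirt must pass a sprung plunger between about 0.35 and 1.0 (crest, the click, at 0.675; at most 0.2 N m); beyond it stays where it is left. The pawl follows the knob and keeps the bowl from turning until the knob is beyond 0.8.
- knob_grip (a point): Point on the knob's axis at the height to grip, 102 mm above the worktop; turns with the knob. The grip is an upright bar, 44 mm long (this point's x), 14 mm thick (its y), top 14 mm above this point; 22 mm below this point begins a round skirt of 41 mm diameter. At knob = 0 the bar lies along the mill's x.
- bowl: Loose steel grinding bowl, 60 mm high, 66 mm diameter, 0.26 to 0.47 kg. Two upright flats 54 mm apart face its +y and -y, 38 mm wide, from 16 mm above the underside to the rim: grip across them 35 to 45 mm above the underside. Origin: centre of the underside, z up. Lugs at +x and -x reach 42 mm from the axis, 7 mm high. At the start locked in the seat, its x along the mill's x.
- bowl_rest (a point): Where the ball's centre is when it rests in the middle of the bowl's dish: on the bowl's axis, 64.9 mm above its underside. The dish in the bowl's top is 46 mm wide, curved to 60 mm radius, with a rim 3 mm above its edge; the ball stands 17 mm above the rim.
- ball: Loose white ceramic grinding ball, 25 mm diameter, about 50 g, lying in the bowl's dish. Origin: its centre; its axes turn as it rolls. It rolls easily.
- specimen_cup: Bystander: clear specimen cup with a screw lid, 62 mm diameter, 72 mm high, standing on the worktop. Origin: centre of its underside.
- tweezers: Bystander: steel tweezers lying flat, 130 mm long (their y), 9 mm high. Origin: centre of the underside.
- lab_timer: Bystander: flat white timer, 58 x 66 x 17 mm, lying on the worktop. Origin: centre of its underside.

How it is judged (in metres and radians):
On the way, in this order (a step that is already met when the one before it is completed fails the run):
1. the knob is turned past its click and open, the bowl still locked home in its seat (value of joint knob above 0.85 rad and angle between the x axis of bowl and the x axis of mill, either way round below 0.2 rad and z of bowl in the frame of mill_seat below 0.006 m), for 0.2 s.
2. the bowl is turned a quarter turn (within 15 degrees), level and still down in its seat, the ball in the middle of the dish (angle between the x axis of bowl and the y axis of mill, either way round below 0.26 rad and z of bowl in the frame of mill_seat below 0.006 m and horizontal distance between bowl and mill_seat below 0.006 m and distance between ball and bowl_rest below 0.008 m), for 0.2 s.
At the end, for the whole second after the job is handed in: Knob open (over 0.85 rad); bowl held by the fingers alone, still, level within 6 degrees, 60 to 160 mm above its seat and within 50 mm of straight above it; ball at rest within 6 mm of the dish's middle; cup, tweezers and timer moved less than 20 mm (value of joint knob above 0.85 rad and z of bowl in the frame of mill_seat between 0.06 and 0.16 m and horizontal distance between bowl and mill_seat below 0.05 m and angle between bowl's own z axis and vertical below 0.1 rad and distance between ball and bowl_rest below 0.006 m and contact force between bowl and the fingers above 1.5 N and contact force between bowl and mill below 0.1 N and linear speed of bowl below 0.03 m/s and linear speed of ball below 0.04 m/s and distance of each of specimen_cup, tweezers, lab_timer from where it was at the start of the episode below 0.02 m); the arm keeps its last pose, push and grip.
It fails at once if the ball rolls up to the edge of the dish (more than 12 mm from its middle) (distance between ball and bowl_rest above 0.012 m).
It fails at once if the fingers touch the ball (contact force between the fingers and ball above 0.3 N).
It fails at once if the bowl is tilted by more than 11 degrees (angle between bowl's own z axis and vertical above 0.2 rad).
It fails at once if a bystander is knocked away (distance of any of specimen_cup, tweezers, lab_timer from where it was at the start of the episode above 0.02 m).
It also fails if it takes over 51 s, if anything falls off the work surface, if the arm or the gripper's body presses on something with over 40 N, if the wrist force passes 120 N, or if a joint passes its speed limit or range.

ROBOT

A 7-joint arm with a two-finger parallel gripper is mounted at the origin on a cart in front of the work surface, level with it; the furniture and walls round the work are solid. World frame = base frame: x ahead of the robot, y to its left, z up, the work surface at z = 0. Lengths are in mm, angles in degrees, forces in N, time in s.
With the tool pointing down it reaches from about 350 to 775 mm from the base axis. Payload 3.1 kg.
Tool frame: the origin (TCP) lies on the front face of the gripper's body, between the roots of the fingers; the fingertips stand 73 mm ahead of it and the grasp point (between the pads) lies 54 mm ahead of it; x points along the fingers, z is the direction in which the jaws open and shut, and the axes are right-handed (so a half turn about x gives the same grasp; the last joint's range is limited). The gripper opens to 85 mm and grips with 20 to 120 N. Pads are 22 mm wide; open, the fingers measure 114 mm over their backs; the gripper's body (76 mm by 85 mm) begins 54 mm behind the grasp point. The pads swing forward as they close: fully open they stand 13 mm farther back than shut.
Start: joints at [74.788, 17.813, 0.802, 86.603, -0.252, 75.585, -1.558], TCP at [122.098, -536.29, 303.904] pointing down, gripper open.
Joint ranges: [-154.91, 154.91], [-16.99, 109.72], [-72.82, 74.43], [7.12, 147.25], [-82.49, 262.49], [11.32, 116.49], [-174.64, 174.64]. Speed limits (degrees/s): [159.86, 159.86, 180, 180, 180, 180, 180].

INTERFACE

Orientations are given as a 3x3 rotation matrix whose columns are the frame's x, y, z axes.
In Python, from bench import env gives the robot as it stands.
- The arm moves only by the shell command python3 -m jog 'ROWS' [FORCE]. ROWS is JSON, one flat list of numbers, 5 for each row, row after row: the closure, from -1 (fully open) to 1 (shut), then the shift along the world's x, y, z in m, then the turn about the world's z in rad. In form: [hand, x, y, z, turn, hand, x, y, z, turn, ...]. A call has 1 to 5 rows; each row shifts and turns the pose as measured when the row begins; what a row does not reach is not made up. A row lasts 1/12 s, in which the tool goes at most 41.7 mm and 7.16 degrees, less where a joint would pass 70% of its speed; a pose out of reach is approached as far as the arm can. A call is refused whole if a number of a shift passes 0.0417 or a number of a turn 0.125, either way. A call with a gripper value outside its range is refused whole. The fingers move at their own pace and stop on an object; FORCE is the grip in N (left out, the last holds). Time passes only in rows, so rows that do not move let the fingers close. It gives the time, the measured TCP pose, the force and the opening at its end, in the units of the state.
- env.sense(): the state, without advancing time (a new reading comes with each control period).
- env.capture(name): name is "scene" or "top" or "wrist"; returns (picture, depth): 420x560x3 uint8, red, green, blue; 420x560 float32, mm along the optical axis (not along the pixel's ray), 0 where there is no reading.
- env.camera_info(name): a dict with "camera_matrix" (3x3 intrinsics, pixels), "dist" ([k1, k2, p1, p2, k3] as OpenCV has them; the pictures are not rectified), "R" (3x3) and "t" (3): a world point X has camera coordinates R X + t. Camera axes: x right, y down, z forward; pixel columns grow to the right and rows downward; lengths in mm; the calibration is good to about 2 mm. A picture is of the moment at which its call begins: read the wrist's pose just before it. camera_info takes no time and is no camera call; for the wrist camera it gives the pose at the moment of the call.
- env.sign_off(): hands the job in, once; it reports no verdict.
The state is a dict: "clock": time; "q": joint angles; "joint_vel": joint speeds; "tau": joint torques, N m; "eef_pos": TCP position; "tcp_rot": TCP orientation; "ft_force": force on the tool from outside, world axes, zero at the start; "wrist_torque": the same for the moment, N m; "opening": finger opening in mm.
Only numpy, scipy, OpenCV 4.12 (cv2) and the standard library are available. Lean on these libraries where they do the work, as an engineer would, in place of code of your own. Each camera call takes 0.05 s, during which the arm holds its last target.

## Working session

There is one attempt and no reset: what is moved stays moved. The work goes in short steps, Python scripts to look and compute and a shell command to move; the robot and the scene stay as the last step left them, time stands still between calls to the robot, and variables do not carry over. Pictures are saved under pics/ and viewed, and the job is handed in when it is done.

```bash
ls; mkdir -p pics; python3 - <<'E'
from bench import env
import cv2,numpy as np
s=env.sense()
print({k:np.round(v,3).tolist() for k,v in s.items()})
for n in("scene","top"):
    p,d=env.capture(n); cv2.imwrite(f"pics/{n}0.png",p[:,:,::-1]); np.savez(f"pics/{n}0.npz",p=p,d=d)
    i=env.camera_info(n); print(n,{k:np.round(v,4).tolist() for k,v in i.items()})
E
```

```text
pics
{'clock': 0.0, 'q': [74.788, 17.86, 0.804, 86.691, -0.253, 75.583, -1.557], 'joint_vel': [-0.049, 0.081, -0.007, -0.016, 0.102, -0.014, 0.042], 'tau': [0.0, -37.992, 0.146, -23.059, 0.012, 0.014, 0.0], 'eef_pos': [121.948, -535.748, 302.826], 'tcp_rot': [[-0.001, 0.975, 0.222], [0.002, 0.222, -0.975], [-1.0, -0.0, -0.002]], 'ft_force': [-0.259, 0.03, 0.072], 'wrist_torque': [0.035, 0.02, -0.013], 'opening': 85.62}
scene {'camera_matrix': [[498.1692, 0.0, 288.8651], [0.0, 498.1692, 213.7532], [0.0, 0.0, 1.0]], 'dist': [0.0595, 0.0, 0.0, 0.0, 0.0], 'R': [[-0.5684, -0.8226, -0.016], [-0.588, 0.4198, -0.6914], [0.5754, -0.3836, -0.7223]], 't': [338.5228, 350.3257, 799.0875]}
top {'camera_matrix': [[408.7167, 0.0, 283.9682], [0.0, 408.7167, 209.5035], [0.0, 0.0, 1.0]], 'dist': [-0.1266, 0.0, 0.0, 0.0, 0.0], 'R': [[-0.0218, -0.9998, -0.0022], [-0.9954, 0.0219, -0.0933], [0.0933, 0.0001, -0.9956]], 't': [80.0437, 510.2653, 896.1942]}
```

View pics/scene0.png

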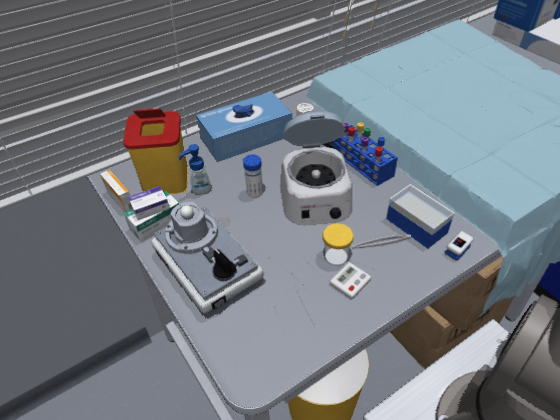

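View pics/top0.png

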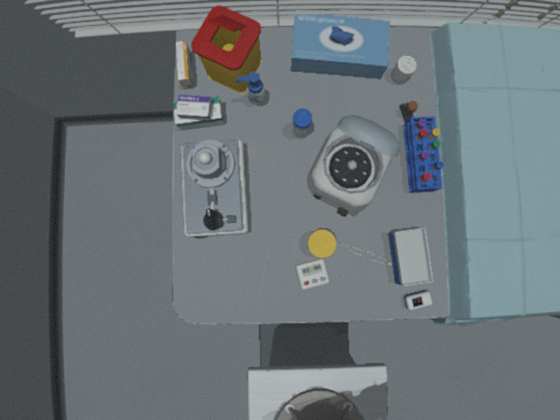

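The top view shows the mill at about (213,187), with the ball at (205,157) and the knob at (213,220). The cup is at (322,243), the timer at (313,273), and the tweezers at (365,252). The mill stands far from the bystanders. Next I zoom in and measure.

```bash
cat > h.py <<'E'
import numpy as np,cv2
from bench import env
def und(n,uv,i=None):
    i=i or env.camera_info(n); K=np.array(i['camera_matrix']);D=np.array(i['dist'])
    x=cv2.undistortPoints(np.array(uv,float).reshape(-1,1,2),K,D).reshape(-1,2)
    return np.c_[x,np.ones(len(x))],np.array(i['R']),np.array(i['t'])
def onplane(n,uv,z,i=None):
    r,R,t=und(n,uv,i); c=-R.T@t; d=r@R
    return c+d*((z-c[2])/d[:,2])[:,None]
def bydepth(n,uv,dep,i=None):
    r,R,t=und(n,uv,i); return (r*np.array(dep)[:,None]-t)@R
def cloud(n,d,i=None):
    v,u=np.nonzero(d>0); return np.c_[u,v],bydepth(n,np.c_[u,v],d[v,u],i)
E
python3 - <<'E'
from h import *
for n,(x0,x1,y0,y1) in dict(top=(170,260,125,250),scene=(140,275,190,315)).items():
    p=np.load(f'pics/{n}0.npz')['p'][y0:y1,x0:x1,::-1]
    cv2.imwrite(f'pics/z_{n}.png',cv2.resize(p,None,fx=4.6,fy=4.6,interpolation=cv2.INTER_CUBIC))
d=np.load('pics/top0.npz')['d']
uv,P=cloud('top',d)
m=(uv[:,0]>175)&(uv[:,0]<255)&(uv[:,1]>125)&(uv[:,1]<245)
P=P[m]
h,e=np.histogram(P[:,2],bins=np.arange(-10,180,4)); print(list(zip(e.astype(int),h)))
q=P[(P[:,2]>40)]
r=cv2.minAreaRect(q[:,:2].astype(np.float32)); print(r,cv2.boxPoints(r))
b=P[P[:,2]>128]; print('ball/bowl top',b[b[:,2]>138].mean(0),b[:,2].max())
E
```

```text
[(np.int64(-10), np.int64(0)), (np.int64(-6), np.int64(177)), (np.int64(-2), np.int64(2313)), (np.int64(2), np.int64(714)), (np.int64(6), np.int64(11)), (np.int64(10), np.int64(17)), (np.int64(14), np.int64(12)), (np.int64(18), np.int64(12)), (np.int64(22), np.int64(10)), (np.int64(26), np.int64(12)), (np.int64(30), np.int64(20)), (np.int64(34), np.int64(25)), (np.int64(38), np.int64(42)), (np.int64(42), np.int64(153)), (np.int64(46), np.int64(451)), (np.int64(50), np.int64(279)), (np.int64(54), np.int64(4)), (np.int64(58), np.int64(9)), (np.int64(62), np.int64(1017)), (np.int64(66), np.int64(1782)), (np.int64(70), np.int64(156)), (np.int64(74), np.int64(416)), (np.int64(78), np.int64(599)), (np.int64(82), np.int64(91)), (np.int64(86), np.int64(14)), (np.int64(90), np.int64(23)), (np.int64(94), np.int64(22)), (np.int64(98), np.int64(21)), (np.int64(102), np.int64(24)), (np.int64(106), np.int64(19)), (np.int64(110), np.int64(59)), (np.int64(114), np.int64(111)), (np.int64(118), np.int64(134)), (np.int64(122), np.int64(264)), (np.int64(126), np.int64(229)), (np.int64(130), np.int64(10)), (np.int64(134), np.int64(30)), (np.int64(138), np.int64(41)), (np.int64(142), np.int64(40)), (np.int64(146), np.int64(2)), (np.int64(150), np.int64(0)), (np.int64(154), np.int64(0)), (np.int64(158), np.int64(0)), (np.int64(162), np.int64(0)), (np.int64(166), np.int64(0)), (np.int64(170), np.int64(0)), (np.int64(174), np.int64(0))]
((562.2704467773438, 224.74609375), (215.39566040039062, 144.90884399414062), 2.658082962036133) [[451.32837 292.128  ]
 [458.04858 147.37508]
 [673.2125  157.3642 ]
 [666.4923  302.11713]]
ball/bowl top [611.38359404 226.50167994 141.62653289] 146.20603943967234
```

View pics/z_top.png

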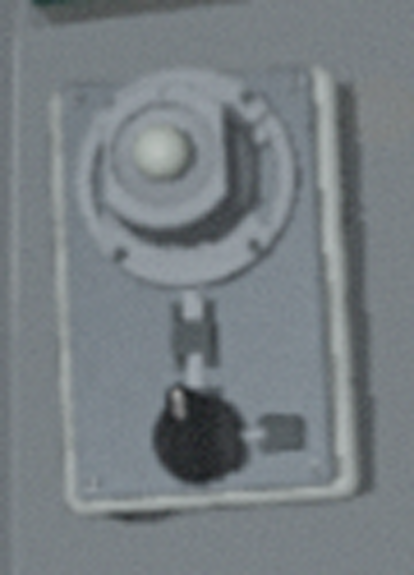

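```bash
python3 - <<'E'
from h import *
d=np.load('pics/top0.npz')['d']; p=np.load('pics/top0.npz')['p']
uv,P=cloud('top',d); m=(uv[:,0]>175)&(uv[:,0]<255)&(uv[:,1]>125)&(uv[:,1]<245)
uv=uv[m];P=P[m]
# plate level / ring top
k=P[(P[:,2]>108)&(P[:,2]<122)&(P[:,0]<520)]; print('knob top',k.mean(0),len(k)); print(cv2.minAreaRect(k[:,:2].astype(np.float32)))
r=P[(P[:,2]>74)&(P[:,2]<84)&(P[:,0]>540)]; print('ring',cv2.minEnclosingCircle(r[:,:2].astype(np.float32)))
r=P[(P[:,2]>118)&(P[:,2]<130)&(P[:,0]>540)]; print('bowl top',cv2.minEnclosingCircle(r[:,:2].astype(np.float32)),r.mean(0))
r=P[(P[:,2]>60)&(P[:,2]<71)]; print('plate',cv2.minAreaRect(r[:,:2].astype(np.float32)))
r=P[(P[:,2]>43)&(P[:,2]<54)]; print('hous',cv2.minAreaRect(r[:,:2].astype(np.float32)))
# image dark knob bar
g=p.max(2); mk=((g<40)).astype(np.uint8); mk[:195]=0;mk[240:]=0;mk[:,:190]=0;mk[:,240:]=0
v,u=np.nonzero(mk); 
for a in range(200,240,1): print(''.join('#' if g[a,b]<35 else ('+' if g[a,b]<60 else '.') for b in range(190,245)))
E
```

```text
knob top [487.82229062 220.21027416 114.72940978] 143
((488.3648376464844, 220.8347625732422), (43.545108795166016, 14.221470832824707), 5.199734210968018)
ring ((601.2520751953125, 225.50413513183594), 61.20445251464844)
bowl top ((611.2254638671875, 226.6033935546875), 33.2867317199707) [610.14968859 226.34882321 124.48943549]
plate ((563.432373046875, 224.8433074951172), (201.1714324951172, 124.08885955810547), 2.7417993545532227)
hous ((561.8360595703125, 224.16921997070312), (212.95819091796875, 144.5501708984375), 2.9594178199768066)
.......................................................
.......................................................
.......................................................
.......................................................
.......................................................
.......................................................
.......................................................
.......................................................
.......................................................
..................................................
[... 985 characters left out ...]
++..........................
...................++++++++............................
......................+++..............................
.......................................................
.......................................................
.......................................................
.......................................................
.......................................................
.......................................................
.......................................................
.......++..............................................
.......................................................
.......................................................
```

View pics/z_scene.png

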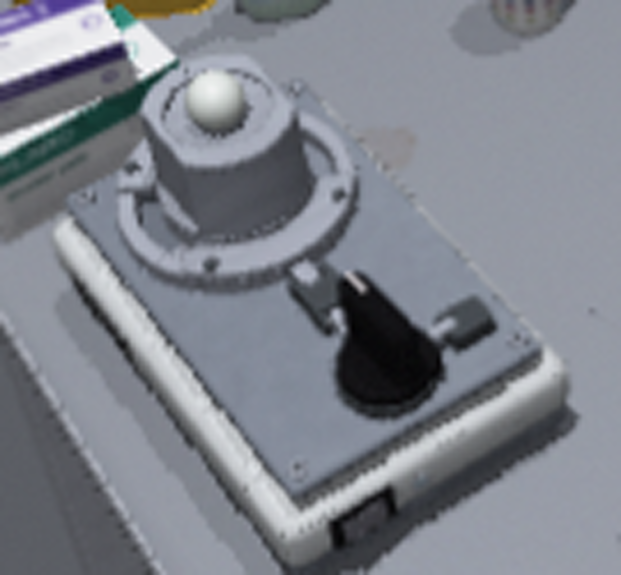

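The mill's yaw is about +2.8° and its centre about (562.5, 224.5). That puts the knob axis near (487.6, 221) and the bowl axis near (610.5, 227). The bar is at 0 and both flats are visible. Now I move across.

```bash
python3 -m jog '[-1,0.025,0.028,0,-0.03,-1,0.025,0.028,0,-0.03,-1,0.025,0.028,0,-0.03,-1,0.025,0.028,0,-0.03,-1,0.025,0.028,0,-0.03]' 60
```

```text
clock: 0.52
eef_pos: [239.2, -396.4, 298.9]
tcp_rot: [[-0.01, 0.999, 0.043], [0.004, 0.043, -0.999], [-1.0, -0.009, -0.004]]
ft_force: [1.0, -0.4, -0.4]
opening: 85.6
```

```bash
python3 -m jog '[-1,0.025,0.028,0,-0.03,-1,0.025,0.028,0,0,-1,0.025,0.028,0,0,-1,0.025,0.028,0,0,-1,0.025,0.028,0,0]'; python3 -c "
from bench import env;import numpy as np
print({k:np.round(v,3).tolist() for k,v in env.sense().items()})"
```

```text
clock: 0.93
eef_pos: [367.1, -247.5, 297.3]
tcp_rot: [[-0.012, 1.0, 0.008], [0.005, 0.008, -1.0], [-1.0, -0.012, -0.005]]
ft_force: [-0.2, -0.8, -0.2]
opening: 85.5
{'clock': 0.933, 'q': [45.215, 6.578, -14.819, 101.802, 1.858, 72.595, -59.607], 'joint_vel': [-37.546, 6.404, -25.87, -6.016, 3.765, 0.163, -64.075], 'tau': [2.49, -29.009, -0.149, -21.707, -0.096, 0.354, 0.935], 'eef_pos': [367.084, -247.484, 297.276], 'tcp_rot': [[-0.012, 1.0, 0.008], [0.005, 0.008, -1.0], [-1.0, -0.012, -0.005]], 'ft_force': [-0.222, -0.789, -0.177], 'wrist_torque': [-0.063, -0.03, -0.013], 'opening': 85.5}
```

```bash
python3 -m jog '[-1,0.012,0.039,0,0.01,-1,0.012,0.039,0,0.01,-1,0.01,0.039,0,0.01,-1,0.01,0.039,0,0.01,-1,0.01,0.039,0,0]'
```

```text
clock: 1.35
eef_pos: [423.1, -47.0, 295.8]
tcp_rot: [[-0.012, 0.999, 0.049], [0.005, 0.049, -0.999], [-1.0, -0.011, -0.005]]
ft_force: [1.3, -0.5, -0.9]
opening: 85.1
```

```bash
python3 -m jog '[-1,0.008,0.039,0,0,-1,0.008,0.039,0,0,-1,0.007,0.039,0,0,-1,0.007,0.039,0,0,-1,0.007,0.03,0,0]'
```

```text
clock: 1.77
eef_pos: [458.4, 149.9, 295.0]
tcp_rot: [[-0.012, 0.999, 0.05], [0.004, 0.05, -0.999], [-1.0, -0.012, -0.005]]
ft_force: [1.6, 1.1, 0.7]
opening: 85.7
```

```bash
python3 -m jog '[-1,0.01,0.03,0,0,-1,0.01,0.025,0,0,-1,0.006,0.01,0,0,-1,0,0,0,0,-1,0,0,0,0]'; python3 - <<'E'
from h import *
i=env.camera_info('wrist'); s=env.sense(); p,d=env.capture('wrist'); cv2.imwrite('pics/w1.png',p[:,:,::-1]); np.savez('pics/w1.npz',p=p,d=d,R=i['R'],t=i['t'],K=i['camera_matrix'],D=i['dist'])
print(s['eef_pos'],np.array(i['R']).round(3).tolist(),i['dist'],np.array(i['camera_matrix']).round(1).tolist()); 
print('cam',-np.array(i['R']).T@np.array(i['t']))
E
```

```text
clock: 2.18
eef_pos: [481.7, 228.2, 292.5]
tcp_rot: [[-0.018, 0.998, 0.066], [0.01, 0.067, -0.998], [-1.0, -0.018, -0.011]]
ft_force: [-0.2, -0.6, -0.2]
opening: 85.3
[481.69859884 228.20703746 292.53898677] [[0.066, -0.998, -0.012], [-0.937, -0.066, 0.342], [-0.342, -0.011, -0.94]] [-0.0134147  0.         0.         0.         0.       ] [[318.4, 0.0, 279.8], [0.0, 318.4, 207.1], [0.0, 0.0, 1.0]]
cam [565.92149221 233.24958959 361.64338716]
```

View pics/w1.png

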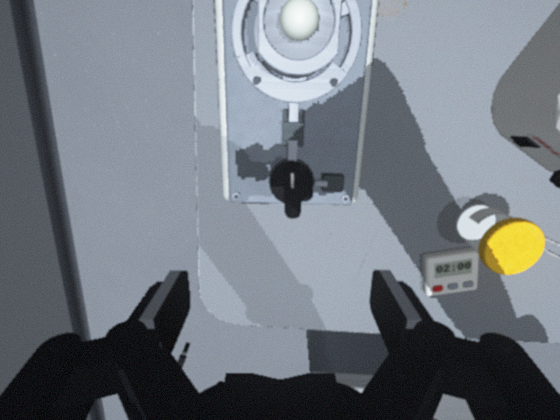

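The wrist view shows the knob at (293,183), the ball at (299,18) and the mill's edges. I'll measure again from this view.

```bash
python3 - <<'E'
from h import *
z=np.load('pics/w1.npz'); i=dict(camera_matrix=z['K'],dist=z['D'],R=z['R'],t=z['t'])
uv,P=cloud('wrist',z['d'],i)
m=(P[:,0]>430)&(P[:,0]<700)&(P[:,1]>120)&(P[:,1]<320)&(P[:,2]>-20)&(P[:,2]<170)&(uv[:,1]<260)
P=P[m];uv=uv[m]
mr=lambda q:cv2.minAreaRect(q[:,:2].astype(np.float32))
k=P[(P[:,2]>111)&(P[:,2]<122)&(P[:,0]<530)];print('knobtop',mr(k),k[:,2].mean())
r=P[(P[:,2]>62)&(P[:,2]<70)];print('plate',mr(r),np.median(r[:,2]))
r=P[(P[:,2]>43)&(P[:,2]<54)&(P[:,0]<600)];print('housing y',mr(r))
b=P[(P[:,2]>132)&(P[:,0]>570)];print('ball',b.mean(0),b[:,2].max())
r=P[(P[:,2]>122)&(P[:,2]<130)&(P[:,0]>570)];print('rim',cv2.minEnclosingCircle(r[:,:2].astype(np.float32)))
r=P[(P[:,2]>76)&(P[:,2]<82)&(P[:,0]>550)];print('ring y',r[:,1].min(),r[:,1].max(),r[:,0].min())
# ball sphere fit
A=np.c_[2*b,np.ones(len(b))];s=np.linalg.lstsq(A,(b**2).sum(1),rcond=None)[0];print('ball c',s[:3],np.sqrt(s[3]+s[:3]@s[:3]))
E
```

```text
knobtop ((487.7315673828125, 221.19737243652344), (41.968807220458984, 13.83725357055664), 5.898621559143066) 115.25239061054938
plate ((549.4108276367188, 223.85479736328125), (176.08843994140625, 122.50296783447266), 2.5455427169799805) 66.65209674677351
housing y ((528.0045776367188, 223.15707397460938), (148.73704528808594, 142.41586303710938), 2.214646577835083)
ball [608.32737606 226.97369813 140.04520732] 145.675158915762
rim ((606.6656494140625, 226.6940460205078), 31.038551330566406)
ring y 174.88481072360037 277.7839541806221 550.1305925525232
ball c [610.07076441 226.81805764 132.05429595] 11.94171779646027
```

```bash
python3 -m jog '[-1,0.003,-0.003,-0.02,0,-1,0.002,-0.003,-0.022,0,-1,0.002,-0.002,-0.022,0,-1,0,0,-0.02,0,-1,0,0,0,0]'
```

```text
clock: 2.65
eef_pos: [489.2, 211.0, 207.1]
tcp_rot: [[-0.014, 0.998, 0.055], [0.004, 0.055, -0.998], [-1.0, -0.014, -0.005]]
ft_force: [-1.5, -0.7, -0.4]
opening: 85.6
```

```bash
python3 -m jog '[-1,0,0.004,-0.008,0,-1,0,0.003,-0.008,0,-1,0,0,0,0]'
```

```text
clock: 2.9
eef_pos: [490.0, 214.7, 191.3]
tcp_rot: [[-0.013, 0.999, 0.049], [0.002, 0.049, -0.999], [-1.0, -0.012, -0.002]]
ft_force: [-0.7, 0.1, -0.4]
opening: 85.2
```

```bash
python3 -m jog '[-1,0,0.003,-0.007,0,-1,-0.001,0.003,-0.007,0,-1,0,0,0,0,-1,0,0,0,0]'
```

```text
clock: 3.23
eef_pos: [490.1, 222.6, 178.4]
tcp_rot: [[-0.008, 0.999, 0.049], [0.004, 0.05, -0.999], [-1.0, -0.008, -0.004]]
ft_force: [0.2, 0.4, -0.1]
opening: 85.5
```

```bash
python3 -m jog '[-1,-0.001,-0.001,-0.01,0,-1,-0.001,-0.001,-0.009,0,-1,0,0,0,0,-1,0,0,0,0]'; python3 - <<'E'
from h import *
i=env.camera_info('wrist'); p,d=env.capture('wrist'); cv2.imwrite('pics/w2.png',p[:,:,::-1]); 
p,d=env.capture('scene'); cv2.imwrite('pics/s2.png',cv2.resize(p[180:330,120:320,::-1],None,fx=4,fy=4))
print(env.sense()['eef_pos'])
E
```

```text
clock: 3.57
eef_pos: [488.0, 221.2, 158.1]
tcp_rot: [[-0.007, 0.999, 0.051], [0.004, 0.051, -0.999], [-1.0, -0.007, -0.005]]
ft_force: [0.2, -0.6, -0.4]
opening: 85.6
[488.01400644 221.07179294 158.32746844]
```

View pics/w2.png

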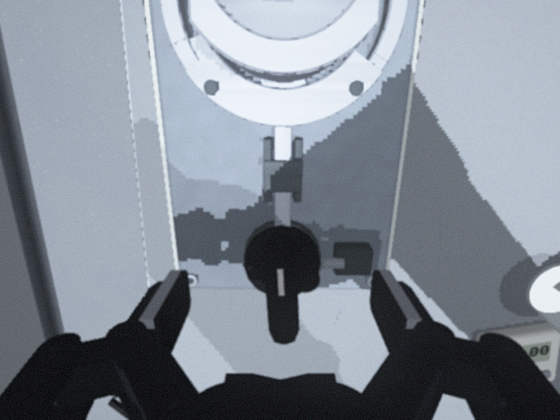

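View pics/s2.png

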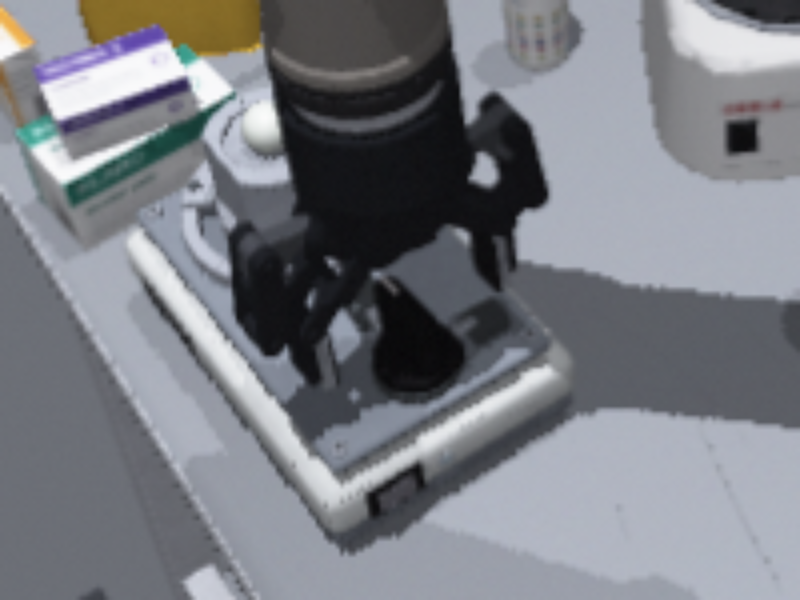

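The bar at (282,290) lies midway between the pads at (185) and (375), so I close on it.

```bash
python3 -m jog '[1,0,0,0,0,1,0,0,0,0,1,0,0,0,0,1,0,0,0,0,1,0,0,0,0]' 60;python3 -m jog '[1,0,0,0,0,1,0,0,0,0,1,0,0,0,0,1,0,0,0,0]'
```

```text
clock: 4.08
eef_pos: [488.9, 221.3, 159.4]
tcp_rot: [[-0.005, 0.999, 0.05], [0.005, 0.05, -0.999], [-1.0, -0.004, -0.005]]
ft_force: [0.3, -0.9, 0.5]
opening: 25.7
clock: 4.42
eef_pos: [488.8, 220.4, 159.7]
tcp_rot: [[-0.005, 0.999, 0.049], [0.003, 0.049, -0.999], [-1.0, -0.005, -0.004]]
ft_force: [-0.8, 0.2, 0.3]
opening: 12.7
```

```bash
python3 -m jog '[1,0,0,0,0.08,1,0,0,0,0.1,1,0,0,0,0.1,1,0,0,0,0.1,1,0,0,0,0.1]'
```

```text
clock: 4.83
eef_pos: [488.8, 220.8, 159.7]
tcp_rot: [[-0.005, 0.853, 0.521], [0.001, 0.522, -0.853], [-1.0, -0.004, -0.004]]
ft_force: [-0.4, 0.6, 3.1]
opening: 13.2
```

```bash
python3 -m jog '[1,0,0,0,0.1,1,0,0,0,0.1,1,0,0,0,0.1,1,0,0,0,0.1,1,0,0,0,0.1]'
```

```text
clock: 5.25
eef_pos: [488.6, 221.0, 159.7]
tcp_rot: [[-0.006, 0.477, 0.879], [-0.001, 0.879, -0.477], [-1.0, -0.004, -0.005]]
ft_force: [0.2, 0.5, -0.4]
opening: 13.3
```

```bash
python3 -m jog '[1,0,0,0,0.1,1,0,0,0,0.08,1,0,0,0,0,1,0,0,0,0,1,0,0,0,0]'
```

```text
clock: 5.67
eef_pos: [488.6, 221.1, 159.7]
tcp_rot: [[-0.006, 0.304, 0.953], [-0.001, 0.953, -0.304], [-1.0, -0.003, -0.005]]
ft_force: [-0.2, 0.8, -0.1]
opening: 12.7
```

```bash
python3 -m jog '[-0.2,0,0,0,0,-0.2,0,0,0,0,-0.2,0,0,0,0,-0.2,0,0,0,0,-0.2,0,0,0,0]'
```

```text
clock: 6.08
eef_pos: [488.9, 221.2, 159.6]
tcp_rot: [[-0.005, 0.308, 0.951], [-0.001, 0.951, -0.308], [-1.0, -0.003, -0.005]]
ft_force: [0.1, -0.5, -0.3]
opening: 51.4
```

```bash
python3 -m jog '[-0.2,0,0,0.01,0,-0.2,0,0,0.02,0,-0.2,0,0,0.03,0,-0.2,0,0,0.03,0,-0.2,0,0,0.02,0]'
```

```text
clock: 6.5
eef_pos: [485.1, 218.9, 270.4]
tcp_rot: [[-0.017, 0.307, 0.951], [-0.006, 0.952, -0.307], [-1.0, -0.011, -0.014]]
ft_force: [1.4, 0.5, 1.1]
opening: 51.2
```

```bash
python3 -m jog '[-0.6,0.01,0,0,-0.12,-1,0.015,0,0.005,-0.12,-1,0.02,0,0,-0.12,-1,0.02,0,0,-0.12,-1,0.02,0,0,-0.12]'
```

```text
clock: 6.92
eef_pos: [570.7, 223.9, 289.4]
tcp_rot: [[-0.001, 0.802, 0.597], [0.007, 0.597, -0.802], [-1.0, 0.004, -0.007]]
ft_force: [-0.1, 0.9, -0.1]
opening: 85.5
```

```bash
python3 -m jog '[-1,0.015,0,0,-0.12,-1,0.01,0,0,-0.12,-1,0,0,0,-0.12,-1,0,0,0,-0.12,-1,0,0,0,-0.06]'
```

```text
clock: 7.33
eef_pos: [601.8, 223.4, 293.0]
tcp_rot: [[0.009, 0.997, 0.074], [0.01, 0.074, -0.997], [-1.0, 0.009, -0.009]]
ft_force: [-0.9, -0.2, -0.7]
opening: 85.1
```

```bash
python3 -m jog '[-1,0,0,0,0]'; python3 - <<'E'
from h import *
i=env.camera_info('wrist'); s=env.sense(); p,d=env.capture('wrist'); cv2.imwrite('pics/w3.png',p[:,:,::-1]);print(s['eef_pos'])
p,d2=env.capture('scene'); cv2.imwrite('pics/s3.png',cv2.resize(p[180:330,120:320,::-1],None,fx=4,fy=4))
uv,P=cloud('wrist',d,i)
m=(P[:,0]>430)&(P[:,0]<700)&(P[:,1]>120)&(P[:,1]<320)&(uv[:,1]<300)
P=P[m]
b=P[(P[:,2]>132)&(P[:,2]<150)&(P[:,0]>570)]
A=np.c_[2*b,np.ones(len(b))];s=np.linalg.lstsq(A,(b**2).sum(1),rcond=None)[0];print('ball c',s[:3])
r=P[(P[:,2]>122)&(P[:,2]<130)&(P[:,0]>570)];print('rim',cv2.minEnclosingCircle(r[:,:2].astype(np.float32)))
E
```

```text
clock: 7.42
eef_pos: [601.8, 223.7, 293.7]
tcp_rot: [[0.009, 0.997, 0.073], [0.01, 0.073, -0.997], [-1.0, 0.01, -0.009]]
ft_force: [-0.4, -0.1, 0.1]
opening: 85.7
[601.78422283 223.68007646 293.73323981]
ball c [609.89985762 226.93442846 132.16124285]
rim ((609.8939819335938, 226.82498168945312), 33.22517395019531)
```

View pics/w3.png

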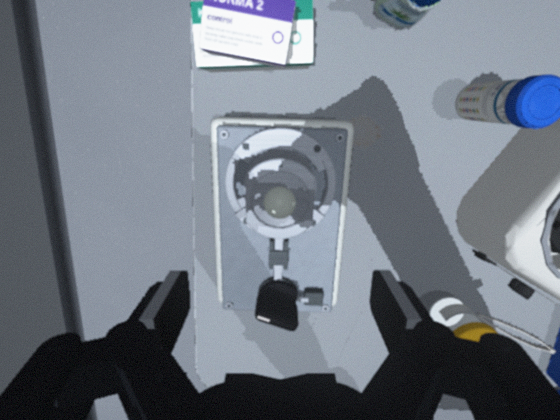

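View pics/s3.png

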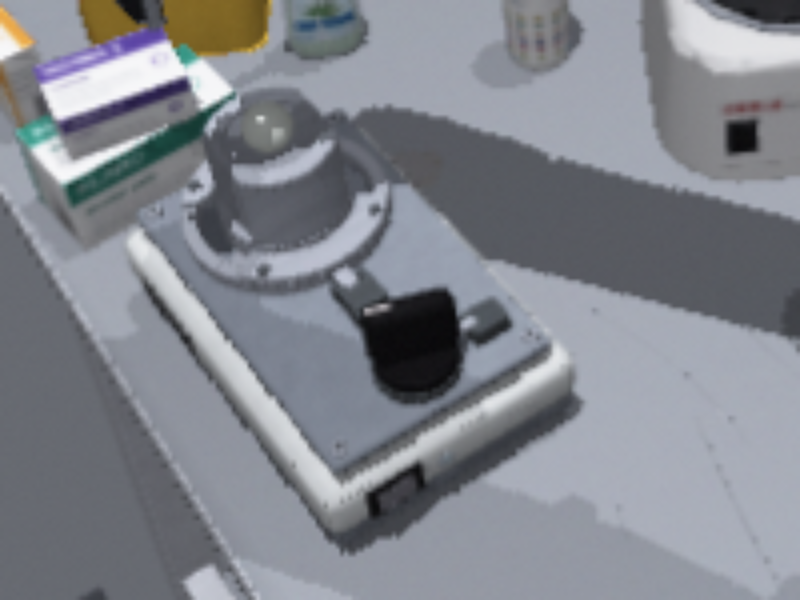

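The knob bar stands at about 70° and is clearly past the catch. The ball sits in the middle at (280,200), and the bowl axis is at about (610, 226.9). I descend over the bowl.

```bash
python3 -m jog '[-1,0.004,0.001,-0.015,-0.015,-1,0.003,0.001,-0.02,-0.01,-1,0,0,-0.015,0,-1,0,0,-0.008,0,-1,0,0,0,0]'
```

```text
clock: 7.93
eef_pos: [608.9, 226.8, 237.2]
tcp_rot: [[0.014, 0.998, 0.059], [0.014, 0.058, -0.998], [-1.0, 0.015, -0.013]]
ft_force: [-0.3, -1.2, -0.2]
opening: 85.1
```

```bash
python3 -m jog '[-1,0,0,0,0,-1,0,0,0,0]'
```

```text
clock: 8.1
eef_pos: [608.7, 226.8, 237.7]
tcp_rot: [[0.014, 0.998, 0.06], [0.014, 0.06, -0.998], [-1.0, 0.014, -0.013]]
ft_force: [0.0, -0.3, 0.3]
opening: 85.2
```

```bash
python3 -m jog '[-1,0,0,-0.012,-0.005,-1,0,0,-0.016,-0.005,-1,0,0,-0.012,0,-1,0,0,-0.005,0,-1,0,0,0,0]'
```

```text
clock: 8.52
eef_pos: [610.5, 228.0, 194.3]
tcp_rot: [[0.022, 0.999, 0.049], [0.018, 0.049, -0.999], [-1.0, 0.023, -0.016]]
ft_force: [-0.1, -0.6, -0.4]
opening: 85.6
```

```bash
python3 -m jog '[-1,-0.001,-0.001,-0.006,0,-1,-0.0005,-0.001,-0.006,0,-1,0,0,-0.006,0,-1,0,0,-0.005,0,-1,0,0,0,0]'
```

```text
clock: 8.93
eef_pos: [609.7, 226.2, 171.0]
tcp_rot: [[0.025, 0.998, 0.049], [0.019, 0.049, -0.999], [-0.999, 0.026, -0.018]]
ft_force: [-0.1, -0.6, -0.8]
opening: 85.4
```

```bash
python3 -m jog '[-1,-0.0005,0,-0.005,0,-1,-0.0005,0,-0.005,0,-1,0,0,0,0,-1,0,0,0,0]';  python3 - <<'E'
from h import *
p,d=env.capture('wrist'); cv2.imwrite('pics/w4.png',p[:,:,::-1]); 
p,d=env.capture('scene'); cv2.imwrite('pics/s4.png',cv2.resize(p[180:330,120:320,::-1],None,fx=4,fy=4))
print(env.sense()['eef_pos'])
E
```

```text
clock: 9.27
eef_pos: [608.8, 226.4, 160.2]
tcp_rot: [[0.026, 0.998, 0.049], [0.019, 0.049, -0.999], [-0.999, 0.027, -0.018]]
ft_force: [0.1, -0.4, -0.9]
opening: 85.2
[608.80679389 226.35719596 160.2992995 ]
```

View pics/w4.png

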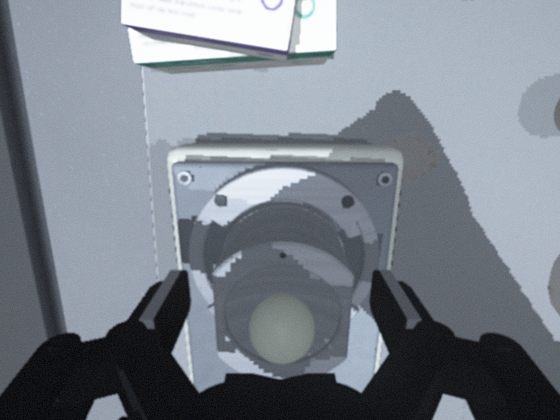

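View pics/s4.png

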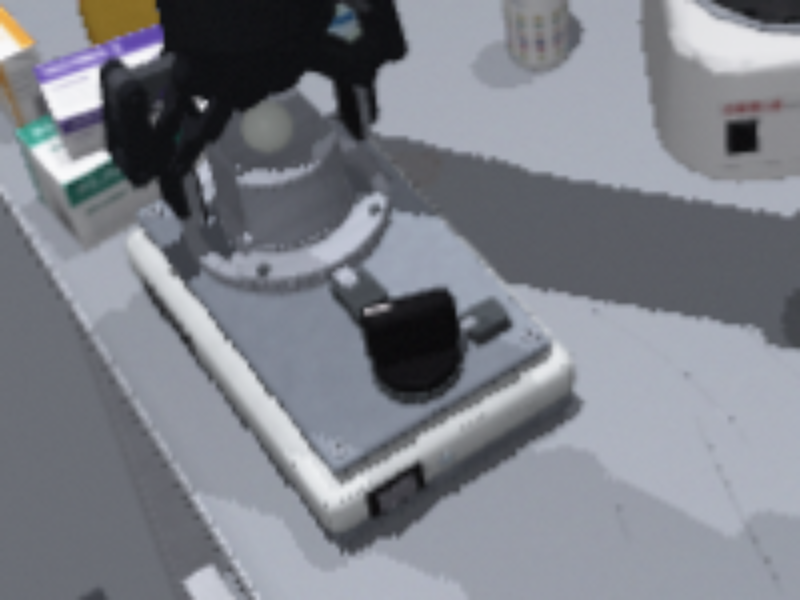

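The flats at (215) and (352) are centred between the pads. I close in stages.

```bash
python3 -m jog '[-0.7,0,0,0,0,-0.5,0,0,0,0,-0.4,0,0,0,0,-0.35,0,0,0,0,-0.32,0,0,0,0]' 25; python3 -m jog '[-0.3,0,0,0,0,-0.28,0,0,0,0,-0.26,0,0,0,0,-0.24,0,0,0,0,-0.22,0,0,0,0]'
```

```text
clock: 9.78
eef_pos: [609.5, 226.3, 161.5]
tcp_rot: [[0.028, 0.998, 0.049], [0.019, 0.048, -0.999], [-0.999, 0.029, -0.018]]
ft_force: [-0.4, -1.6, 0.2]
opening: 56.6
clock: 10.2
eef_pos: [609.8, 225.4, 162.0]
tcp_rot: [[0.029, 0.998, 0.048], [0.018, 0.047, -0.999], [-0.999, 0.029, -0.017]]
ft_force: [-0.2, -0.5, 0.5]
opening: 53.8
```

```bash
python3 -m jog '[-0.34,0,0,0,0,-0.34,0,0,-0.002,0,-0.34,0,0,-0.002,0,-0.34,0,0,-0.001,0,-0.34,0,0,0,0]'
```

```text
clock: 10.62
eef_pos: [609.7, 226.6, 156.0]
tcp_rot: [[0.029, 0.998, 0.049], [0.02, 0.048, -0.999], [-0.999, 0.03, -0.019]]
ft_force: [-0.8, -0.4, 0.9]
opening: 57.3
```

```bash
python3 -m jog '[-0.3,-0.001,-0.0005,0.001,0,-0.28,0,0,0,0,-0.26,0,0,0,0,-0.24,0,0,0,0,-0.2,0,0,0,0]';python3 -m jog '[0,0,0,0,0,0.3,0,0,0,0,1,0,0,0,0,1,0,0,0,0]' 40
```

```text
clock: 11.03
eef_pos: [608.7, 225.4, 157.0]
tcp_rot: [[0.029, 0.998, 0.048], [0.019, 0.047, -0.999], [-0.999, 0.03, -0.018]]
ft_force: [0.6, -0.1, -0.2]
opening: 53.8
clock: 11.37
eef_pos: [608.7, 225.5, 157.1]
tcp_rot: [[0.029, 0.998, 0.048], [0.019, 0.048, -0.999], [-0.999, 0.03, -0.018]]
ft_force: [-0.0, -1.1, 0.6]
opening: 53.6
```

```bash
python3 -m jog '[1,0,0,0,0,1,0,0,0,0]' 70;  python3 - <<'E'
from h import *
p,d=env.capture('wrist'); cv2.imwrite('pics/w5.png',p[:,:,::-1]); 
s=env.sense();print(s['eef_pos'],s['wrist_torque'])
E
```

```text
clock: 11.53
eef_pos: [609.4, 225.5, 157.7]
tcp_rot: [[0.031, 0.998, 0.048], [0.02, 0.048, -0.999], [-0.999, 0.032, -0.018]]
ft_force: [0.2, 0.1, -0.9]
opening: 53.4
[609.26218935 225.38267502 157.69602029] [-0.49247121 -0.21982343 -0.01853079]
```

View pics/w5.png

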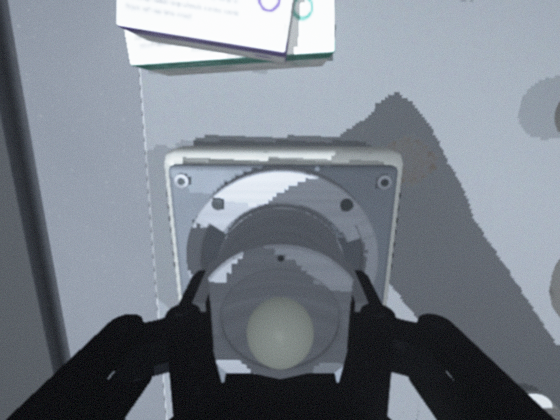

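The bowl is gripped at an opening of 53.4 mm, and the ball is centred at (280,330). I start the bayonet turn gently.

```bash
python3 -m jog '[1,0,0,0,0.02,1,0.0001,-0.0001,0,0.04,1,0.0002,-0.0001,0,0.06,1,0.0002,-0.0001,0,0.06,1,0.0001,-0.0001,0,0.06]'
```

```text
clock: 12.0
eef_pos: [609.0, 225.4, 157.8]
tcp_rot: [[0.023, 0.954, 0.298], [0.026, 0.298, -0.954], [-0.999, 0.03, -0.018]]
ft_force: [1.2, -2.3, -2.3]
opening: 53.2
```

```bash
python3 -m jog '[1,0.0001,-0.0001,0,0.06,1,0.0001,-0.0001,0,0.06,1,0.0001,-0.0001,0,0.06,1,0.0001,-0.0001,0,0.06,1,0.0001,-0.0001,0,0.06]'
```

```text
clock: 12.42
eef_pos: [608.7, 224.5, 157.8]
tcp_rot: [[0.012, 0.813, 0.582], [0.03, 0.582, -0.813], [-0.999, 0.028, -0.018]]
ft_force: [0.1, 0.2, -1.4]
opening: 53.1
```

```bash
python3 -m jog '[1,0.0001,0,0,0.06,1,0.0001,0,0,0.06,1,0.0001,0,0,0.06,1,0.0001,0,0,0.06,1,0.0001,0,0,0.06]'; python3 - <<'E'
from h import *
p,d=env.capture('wrist'); cv2.imwrite('pics/w6.png',p[:,:,::-1]); 
s=env.sense();print(s['eef_pos'],s['wrist_torque'])
E
```

```text
clock: 12.83
eef_pos: [609.7, 223.4, 157.8]
tcp_rot: [[0.003, 0.59, 0.807], [0.032, 0.807, -0.59], [-0.999, 0.027, -0.017]]
ft_force: [1.4, 1.5, -1.3]
opening: 53.8
[609.87958301 223.25897259 157.74208344] [-0.17969748 -0.57641997 -0.03548153]
```

View pics/w6.png

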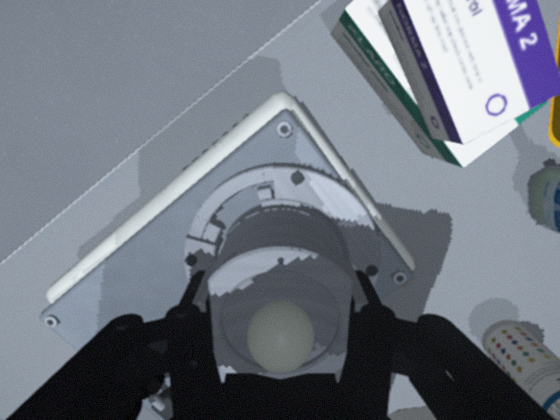

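```bash
python3 -m jog '[1,0,0.0002,0,0.06,1,0,0.0003,0,0.06,1,0,0.0003,0,0.06,1,0,0.0003,0,0.06,1,0,0.0002,0,0.06]'
```

```text
clock: 13.3
eef_pos: [610.9, 223.2, 157.7]
tcp_rot: [[-0.006, 0.316, 0.949], [0.03, 0.948, -0.316], [-1.0, 0.027, -0.015]]
ft_force: [0.8, 2.0, -1.6]
opening: 53.2
```

```bash
python3 -m jog '[1,0,0.0001,0,0.06,1,0,0.0001,0,0.06,1,0,0,0,0.06,1,0,0,0,0.05,1,0,0,0,0.03]'
```

```text
clock: 13.72
eef_pos: [611.8, 222.8, 157.8]
tcp_rot: [[-0.012, 0.053, 0.999], [0.028, 0.998, -0.053], [-1.0, 0.028, -0.013]]
ft_force: [0.9, -0.9, 1.3]
opening: 52.8
```

```bash
python3 -m jog '[1,0,0.0003,0,0.03,1,0,0.0003,0,0.02,1,0,0.0003,0,0,1,0,0,0,0,1,0,0,0,0]'; python3 - <<'E'
from h import *
i=env.camera_info('wrist');p,d=env.capture('wrist'); cv2.imwrite('pics/w7.png',p[:,:,::-1]); 
p2,d2=env.capture('scene'); cv2.imwrite('pics/s7.png',cv2.resize(p2[180:330,120:320,::-1],None,fx=4,fy=4))
s=env.sense();print(s['eef_pos'],s['wrist_torque'])
E
```

```text
clock: 14.13
eef_pos: [612.5, 223.8, 157.6]
tcp_rot: [[-0.013, 0.003, 1.0], [0.029, 1.0, -0.003], [-1.0, 0.029, -0.013]]
ft_force: [0.2, -1.5, 1.6]
opening: 53.1
[612.33862513 223.79783723 157.5703802 ] [ 0.25564147 -0.01044396  0.05667129]
```

View pics/w7.png

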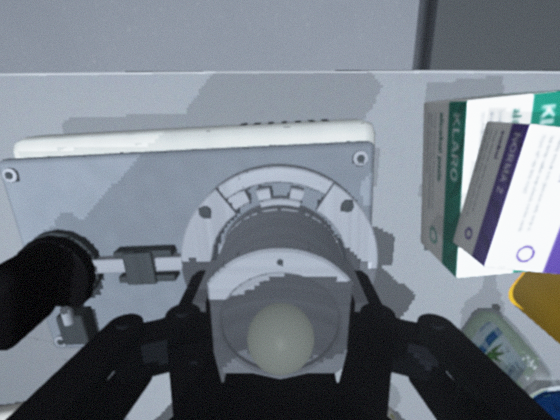

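View pics/s7.png

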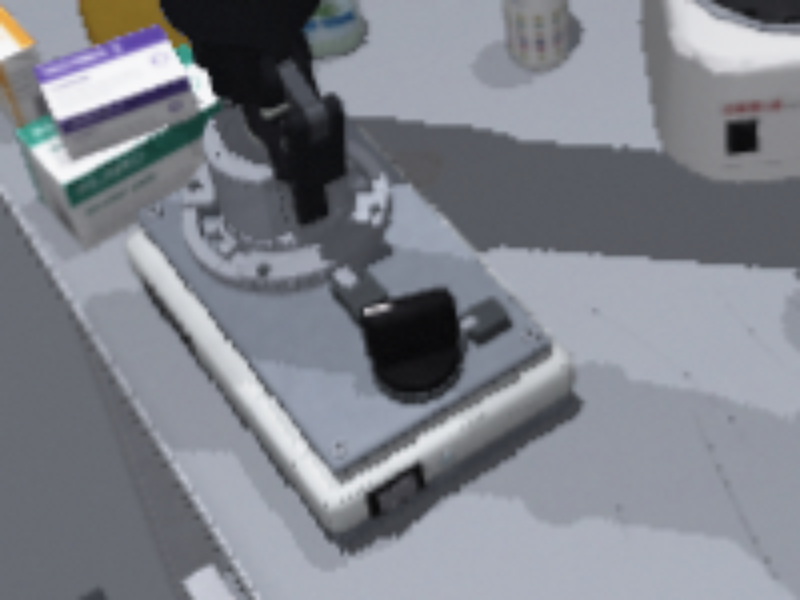

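The bowl has turned about 87° and the ball is central at (281,337). The knob is open and there are no side forces, so I lift slowly.

```bash
python3 -m jog '[1,0,0,0,0,1,0,0,0.001,0,1,0,0,0.002,0,1,0,0,0.002,0,1,0,0,0.003,0]'; python3 -m jog '[1,0,0,0.003,0,1,0,0,0.003,0,1,0,0,0.003,0,1,0,0,0.003,0,1,0,0,0.003,0]'
```

```text
clock: 14.65
eef_pos: [610.4, 224.0, 162.1]
tcp_rot: [[-0.018, 0.003, 1.0], [0.029, 1.0, -0.002], [-0.999, 0.029, -0.019]]
ft_force: [2.2, 2.0, -4.3]
opening: 53.2
clock: 15.07
eef_pos: [610.0, 223.3, 176.8]
tcp_rot: [[-0.021, 0.003, 1.0], [0.027, 1.0, -0.002], [-0.999, 0.027, -0.021]]
ft_force: [1.0, 2.6, -5.8]
opening: 53.2
```

```bash
python3 -m jog '[1,0,0,0.003,0,1,0,0,0.003,0,1,0,0,0.004,0,1,0,0,0.004,0,1,0,0,0.004,0]'; python3 - <<'E'
from h import *
p,d=env.capture('wrist'); cv2.imwrite('pics/w8.png',p[:,:,::-1])
E
```

```text
clock: 15.48
eef_pos: [608.6, 222.5, 196.1]
tcp_rot: [[-0.025, 0.003, 1.0], [0.025, 1.0, -0.002], [-0.999, 0.025, -0.025]]
ft_force: [-1.1, -0.5, -3.8]
opening: 53.5
```

View pics/w8.png

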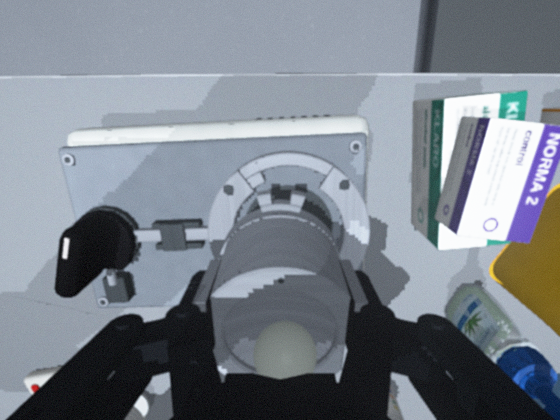

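```bash
cat > chk.py <<'E'
from h import *
def chk(tag):
    s=env.sense();i=env.camera_info('wrist');p,d=env.capture('wrist');cv2.imwrite(f'pics/{tag}.png',p[:,:,::-1])
    uv,P=cloud('wrist',d,i)
    m=(uv[:,1]>255)&(uv[:,1]<375)&(uv[:,0]>215)&(uv[:,0]<350); uv=uv[m];P=P[m]
    T=s['eef_pos']; R=np.array(s['tcp_rot'])
    g=T+54*R[:,0]; print('tcp',T.round(1),'opening',s['opening'],'F',np.round(s['ft_force'],1))
    # rim ring points: within 24..33 of the grasp axis
    r=np.hypot(P[:,0]-g[0],P[:,1]-g[1]); hi=P[r<36][:,2]
    zt=g[2]+15
    q=P[(r>25)&(r<33)&(abs(P[:,2]-(g[2]+22))<14)]
    for _ in range(4):
        A=np.c_[q[:,:2]-g[:2],np.ones(len(q))]; c=np.linalg.lstsq(A,q[:,2],rcond=None)[0]; e=abs(q[:,2]-A@c); q=q[e<max(1.0,2*np.median(e))]
    print('rim plane slope',c[:2].round(3),'z',c[2].round(1),len(q),'rel to grasp',(c[2]-g[2]).round(1))
    b=P[(r<16)&(P[:,2]>c[2]+3)]
    A=np.c_[2*b,np.ones(len(b))];w=np.linalg.lstsq(A,(b**2).sum(1),rcond=None)[0]
    print('ball',w[:3].round(1),'r',np.sqrt(w[3]+w[:3]@w[:3]).round(1),'ball rel grasp',(w[:3]-g).round(1),len(b))
E
python3 -c "
from chk import *;chk('w9')"
```

```text
tcp [609.  222.8 197.2] opening 52.966370574405005 F [ 1.7  1.4 -3.4]
rim plane slope [-0.01   0.061] z 162.9 2750 rel to grasp 19.6
ball [608.4 227.  182.3] r 13.7 ball rel grasp [ 0.7  2.8 39.1] 2724
```

View pics/w9.png

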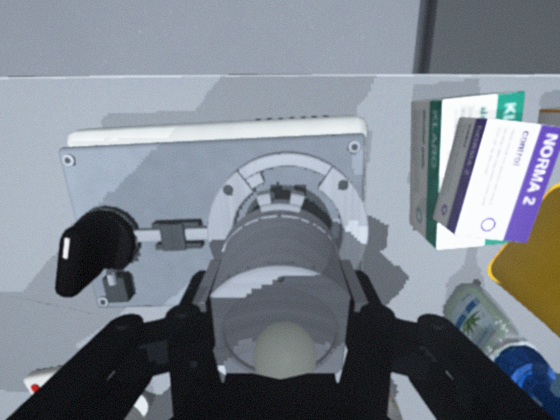

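```bash
python3 - <<'E'
from h import *
s=env.sense();i=env.camera_info('wrist');p,d=env.capture('wrist');np.savez('pics/w10.npz',p=p,d=d)
print(s['eef_pos'].round(1))
for u in (228,240,281,320,335):
    v=np.arange(256,384,5); P=bydepth('wrist',np.c_[np.full(len(v),u),v],d[v,u],i)
    print(u,[(int(a),*q[1:].round(1).tolist(),round(q[0])) for a,q in zip(v,P)])
E
```

```text
[609.1 222.9 196.9]
228 [(256, 243.2, 144.2, 585), (261, 242.8, 148.1, 585), (266, 243.1, 153.1, 586), (271, 243.1, 157.3, 587), (276, 243.5, 162.0, 588), (281, 244.0, 166.5, 589), (286, 241.5, 165.9, 588), (291, 239.5, 166.0, 588), (296, 237.4, 166.2, 588), (301, 234.7, 165.3, 588), (306, 231.8, 164.3, 588), (311, 229.5, 164.2, 587), (316, 224.7, 160.8, 587), (321, 221.2, 159.5, 586), (326, 219.0, 159.8, 586), (331, 216.5, 159.7, 586), (336, 213.8, 159.6, 586), (341, 210.7, 158.8, 585), (346, 209.2, 160.1, 586), (351, 207.7, 161.3, 586), (356, 205.7, 162.0, 586), (361, 202.9, 161.8, 586), (366, 200.2, 161.7, 585), (371, 196.6, 160.8, 585), (376, 232.6, 198.7, 594), (381, 233.5, 201.3, 594)]
240 [(256, 246.7, 151.3, 591), (261, 247.3, 156.9, 592), (266, 246.2, 158.9, 592), (271, 246.4, 163.2, 593), (276, 245.2, 164.8, 593), (281, 243.9, 166.2, 593), (286, 242.0, 166.4, 593), (291, 239.0, 165.0, 593), (296, 237.8, 166.6, 593), (301, 305.0, 269.6, 610), (306, 228.8, 159.9, 591), (311, 225.5, 158.6, 591), (316, 224.0, 159.8, 591), (321, 220.7, 158.7, 591), (326, 217.3, 157.5, 591), (331
[... 1621 characters left out ...]
1, 233.5, 200.8, 619)]
335 [(256, 239.9, 136.5, 632), (261, 239.8, 141.5, 632), (266, 240.9, 148.1, 631), (271, 241.1, 152.9, 630), (276, 241.3, 157.3, 629), (281, 241.2, 161.0, 629), (286, 241.1, 164.3, 628), (291, 239.2, 164.8, 628), (296, 237.3, 165.2, 628), (301, 234.5, 164.2, 629), (306, 232.4, 164.3, 629), (311, 229.7, 163.8, 629), (316, 227.2, 163.5, 629), (321, 223.6, 161.8, 629), (326, 219.6, 159.7, 630), (331, 217.4, 160.0, 630), (336, 215.3, 160.4, 630), (341, 212.9, 160.5, 630), (346, 210.9, 161.1, 630), (351, 208.4, 161.2, 630), (356, 206.0, 161.3, 630), (361, 202.7, 160.6, 631), (366, 200.8, 161.4, 631), (371, 197.0, 160.2, 631), (376, 32.7, 0.6, 662), (381, 232.9, 200.1, 624)]
```

The bowl seems to have pivoted in the grip about the jaw axis: the rim is 166 mm high at +y and 161 mm at −y. I check with the other cameras.

```bash
python3 - <<'E'
from h import *
p2,d2=env.capture('scene'); cv2.imwrite('pics/s10.png',cv2.resize(p2[150:290,110:260,::-1],None,fx=5,fy=4.2))
s=env.sense();print(s['eef_pos'],s['wrist_torque'],s['ft_force'])
E
```

```text
[608.74797672 222.55955584 195.87512872] [-0.72697223  0.10409006  0.01733831] [-0.47599684 -1.36082567 -5.13760495]
```

View pics/s10.png

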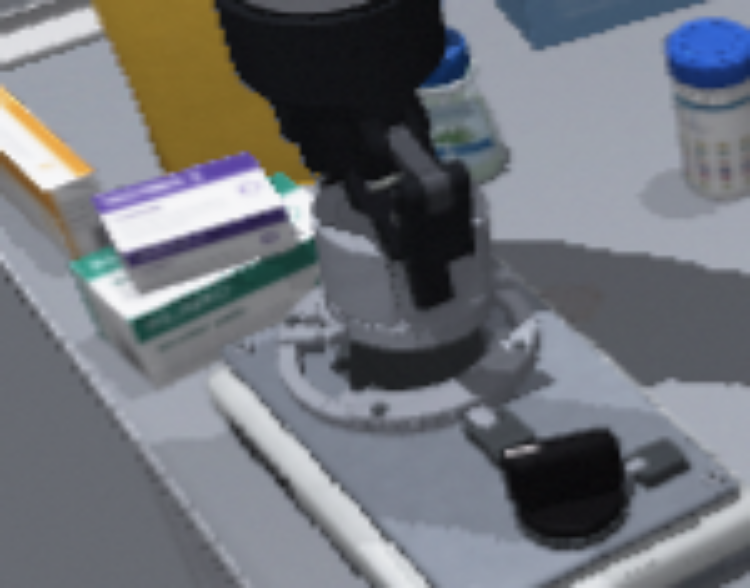

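```bash
python3 - <<'E'
from h import *
z=np.load('pics/w10.npz'); i=env.camera_info('wrist'); d=z['d']
uv,P=cloud('wrist',d,i)
def fit(m,t):
    q=P[m]
    for _ in range(4):
        c0=q[:,:2].mean(0);A=np.c_[q[:,:2]-c0,np.ones(len(q))]; c=np.linalg.lstsq(A,q[:,2],rcond=None)[0]; e=abs(q[:,2]-A@c); q=q[e<2.5*np.median(e)+.01]
    print(t,c.round(3),len(q))
    return c
u,v=uv.T
fit((u>75)&(u<200)&(v>145)&(v<200),'plate')
fit((u>10)&(u<400)&(v>82)&(v<108),'table')
# bowl rim: near rim band and far rim band (flat-topped outer annulus)
g=env.sense()['eef_pos']
fit(((u>218)&(u<345)&(v>270)&(v<283))|((u>222)&(u<240)&(v>358)&(v<372))|((u>325)&(u<342)&(v>358)&(v<372)),'rim')
# top camera too
p,d=env.capture('top'); iu=env.camera_info('top')
cv2.imwrite('pics/t10.png',cv2.resize(p[110:240,170:270,::-1],None,fx=4,fy=4))
E
```

```text
plate [-1.0000e-03 -5.0000e-03  6.5758e+01] 5656
table [-0.002 -0.003 -0.261] 8060
rim [-4.10000e-02  1.12000e-01  1.64239e+02] 1089
```

View pics/t10.png

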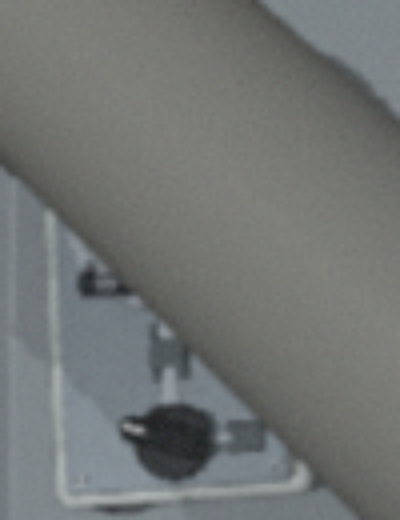

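The plate and table read flat with this camera, so the tilt is real: about 0.12 rad. I think the cause is sideways drift of the arm while the bowl's base was still caged in the ring. I'll set it back down, let it level, regrip and lift with the drift compensated.

```bash
python3 -m jog '[1,0.0003,0,-0.002,0,1,0.0004,0,-0.002,0,1,0.0004,0,-0.003,0,1,0.0004,0,-0.003,0,1,0.0003,0,-0.003,0]'; python3 -m jog '[1,0,0,-0.002,0,1,0,0,-0.002,0,1,0,0,0,0]'
```

```text
clock: 16.15
eef_pos: [610.4, 222.2, 180.7]
tcp_rot: [[-0.025, 0.003, 1.0], [0.024, 1.0, -0.002], [-0.999, 0.024, -0.026]]
ft_force: [0.3, 0.1, -5.4]
opening: 53.4
clock: 16.4
eef_pos: [610.6, 221.8, 175.9]
tcp_rot: [[-0.026, 0.003, 1.0], [0.024, 1.0, -0.002], [-0.999, 0.024, -0.026]]
ft_force: [0.6, -0.1, -1.9]
opening: 53.2
```

```bash
cat > rim.py <<'E'
from h import *
def rim(tag):
    s=env.sense();i=env.camera_info('wrist');p,d=env.capture('wrist');cv2.imwrite(f'pics/{tag}.png',p[:,:,::-1])
    uv,P=cloud('wrist',d,i);u,v=uv.T;T=s['eef_pos'];X=np.array(s['tcp_rot'])[:,0];g=T+54*X
    # local z map: rim = top surface points excluding ball; iterative plane on the outermost points
    m=(u>212)&(u<352)&(v>240)&(v<374)&(abs(P[:,2]-g[2]-21)<9)
    q=P[m]
    rr=np.hypot(q[:,0]-g[0],q[:,1]-g[1]); q=q[(rr>23.5)&(rr<34)]
    for k in range(8):
        c0=g[:2];A=np.c_[q[:,:2]-c0,np.ones(len(q))];c=np.linalg.lstsq(A,q[:,2],rcond=None)[0]
        e=q[:,2]-A@c; q=q[(e>-1.2-3*.6**k)&(e<1.2+3*.6**k)]
    top=q[abs(q[:,2]-(np.c_[q[:,:2]-c0,np.ones(len(q))]@c))<1]
    fr=top[top[:,1]>np.percentile(top[:,1],97)]
    tilt=np.hypot(*c[:2])
    yc=top[:,1].max()-33; zc=c[2]+c[1]*(yc-g[1])
    print('tcp',T.round(1),'grasp',g.round(1),'slope',c[:2].round(3),'front y',top[:,1].max().round(1),'rim c y',yc.round(1),'z',zc.round(1),'x range',np.percentile(top[:,0],[1,99]).round(1),len(q))
    print(' bottom centre y',(yc+60*c[1]).round(1),'z',(zc-60).round(1))
    # ball: points above the rim plane by >6
    h=P[:,2]-(np.c_[P[:,:2]-c0,np.ones(len(P))]@c)
    b=P[(h>5)&(h<19)&(np.hypot(P[:,0]-g[0],P[:,1]-g[1])<22)&(v<374)&(u>235)&(u<330)]
    from scipy.optimize import least_squares
    w=least_squares(lambda w:np.linalg.norm(b-w,axis=1)-12.5,[g[0],g[1],zc+5],loss='soft_l1').x
    n=np.array([-c[0],-c[1],1]);n/=np.linalg.norm(n)
    rc=np.array([np.mean(np.percentile(top[:,0],[1,99])),yc,zc]); rest=rc+4.9*n
    print(' ball',w.round(1),'rest',rest.round(1),'dist',np.linalg.norm(w-rest).round(1),len(b))
E
python3 -c "
from rim import *;rim('w11')"
```

```text
tcp [610.6 221.8 175.9] grasp [609.3 223.  121.9] slope [-0.026  0.101] front y 247.5 rim c y 214.5 z 141.1 x range [582.3 635.6] 2155
 bottom centre y 220.5 z 81.1
 ball [610.5 208.3 145.8] rest [609.1 214.  145.9] dist 5.9 2134
```

View pics/w11.png

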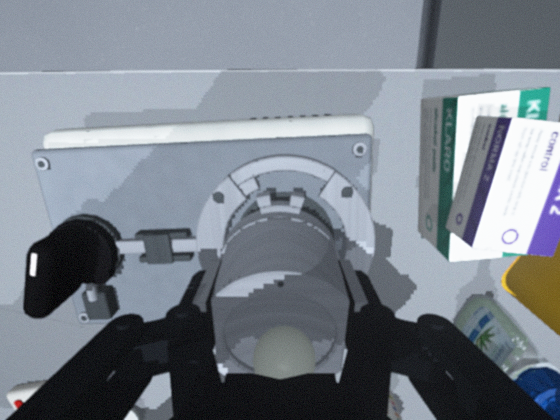

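```bash
python3 - <<'E'
from h import *
i=env.camera_info('wrist')
p=cv2.imread('pics/w11.png')
cv2.imwrite('pics/w11z.png',cv2.resize(p[140:300,180:400],None,fx=3.6,fy=3.6,interpolation=cv2.INTER_CUBIC))
p2,d=env.capture('wrist')
uv,P=cloud('wrist',d,i);u,v=uv.T
m=(v<270)&(P[:,2]>75.5)&(P[:,2]<81)&(P[:,0]>550)&(P[:,0]<670)
q=P[m]; print(len(q))
# outermost points per angle -> circle fit
a=np.arctan2(q[:,1]-227,q[:,0]-610); r=np.hypot(q[:,0]-610,q[:,1]-227)
o=[]
for k in np.arange(-3.1,3.1,.06):
    s=(a>=k)&(a<k+.06)
    if s.sum()>4: j=np.argsort(r[s])[-2]; o.append(q[s][j,:2])
o=np.array(o);A=np.c_[2*o,np.ones(len(o))];w=np.linalg.lstsq(A,(o**2).sum(1),rcond=None)[0];print('ring c',w[:2],np.sqrt(w[2]+w[:2]@w[:2]))
print(onplane('wrist',[[275,213],[283,213]],82,i))
v=np.arange(180,280,5); 
for u0 in(275,290):
  Q=bydepth('wrist',np.c_[np.full(len(v),u0),v],d[v,u0],i); print([(int(a),*x[1:].round(1).tolist()) for a,x in zip(v,Q)])
E
```

```text
6401
ring c [609.1672918  225.02372673] 52.78180277939963
[[604.83988948 247.97453191  82.        ]
 [609.2560978  248.00222553  82.        ]]
[(180, 262.9, 65.8), (185, 259.9, 65.9), (190, 257.2, 67.1), (195, 254.5, 68.2), (200, 250.9, 66.4), (205, 255.3, 90.7), (210, 253.1, 92.3), (215, 252.0, 97.1), (220, 251.5, 103.1), (225, 250.7, 107.9), (230, 250.0, 112.3), (235, 249.6, 117.5), (240, 249.1, 121.8), (245, 248.6, 125.8), (250, 248.2, 130.0), (255, 248.3, 134.6), (260, 247.3, 137.1), (265, 246.0, 138.6), (270, 246.7, 143.8), (275, 245.5, 145.5)]
[(180, 262.9, 65.4), (185, 260.2, 66.6), (190, 257.2, 66.7), (195, 260.3, 89.2), (200, 258.7, 92.9), (205, 255.9, 92.6), (210, 253.5, 93.4), (215, 251.6, 95.7), (220, 251.0, 101.7), (225, 250.8, 107.9), (230, 249.9, 112.0), (235, 249.1, 116.2), (240, 248.6, 120.5), (245, 248.4, 125.3), (250, 247.5, 128.2), (255, 247.0, 131.8), (260, 246.7, 135.7), (265, 246.6, 139.7), (270, 246.7, 143.7), (275, 245.7, 145.6)]
```

View pics/w11z.png

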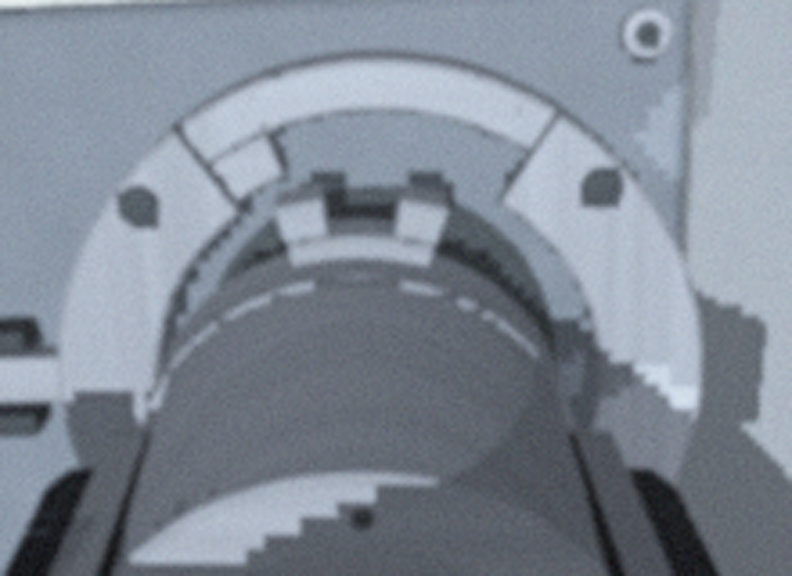

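The bowl has slid about 5 mm towards −y in the pads and is tilted 0.11 rad. Its base is at about (608, 220), against the ring centre at (609.2, 225) in the same view. I rise a little, shift +5 mm in y, and reseat.

```bash
python3 -m jog '[1,0,0,0.002,0,1,0.0003,0.0004,0.002,0,1,0.0003,0.0006,0.002,0,1,0.0003,0.0008,0.001,0,1,0.0003,0.001,0,0]'; python3 -m jog '[1,0.0002,0.001,0,0,1,0,0.0008,0,0,1,0,0.0006,0,0,1,0,0.0003,0,0,1,0,0,0,0]';  python3 -c "
from rim import *;rim('w12')"
```

```text
clock: 16.92
eef_pos: [611.5, 224.8, 182.9]
tcp_rot: [[-0.027, 0.003, 1.0], [0.024, 1.0, -0.002], [-0.999, 0.024, -0.027]]
ft_force: [0.9, 1.2, -2.0]
opening: 53.1
clock: 17.33
eef_pos: [611.3, 228.6, 182.6]
tcp_rot: [[-0.028, 0.002, 1.0], [0.024, 1.0, -0.001], [-0.999, 0.024, -0.028]]
ft_force: [-0.9, 0.1, -3.1]
opening: 52.9
tcp [611.3 228.6 182.6] grasp [609.8 229.9 128.6] slope [-0.023  0.1  ] front y 253.6 rim c y 220.6 z 147.7 x range [582.9 636.2] 1954
 bottom centre y 226.6 z 87.7
 ball [611.6 215.8 152.5] rest [609.7 220.2 152.6] dist 4.8 2221
```

```bash
python3 -m jog '[1,0.0002,-0.0002,-0.002,0,1,0.0002,-0.0002,-0.002,0,1,0.0002,-0.0002,-0.002,0,1,0,-0.0002,-0.002,0,1,0,0,-0.001,0]'; python3 -c "
from rim import *;rim('w13')"
```

```text
clock: 17.8
eef_pos: [612.1, 227.3, 172.6]
tcp_rot: [[-0.028, 0.002, 1.0], [0.024, 1.0, -0.002], [-0.999, 0.024, -0.028]]
ft_force: [-1.5, -1.0, -3.2]
opening: 53.0
tcp [612.1 227.3 172.6] grasp [610.6 228.6 118.6] slope [-0.023  0.096] front y 252.5 rim c y 219.5 z 137.6 x range [583.7 637. ] 1927
 bottom centre y 225.2 z 77.6
 ball [612.3 214.4 142.5] rest [610.5 219.  142.5] dist 5.0 2217
```

View pics/w13.png

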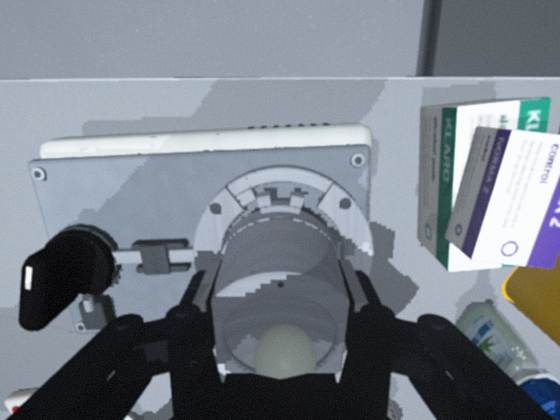

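The base is centred at y 225.2 and is entering the ring without any contact force. I carry on down.

```bash
python3 -m jog '[1,0,0,-0.002,0,1,0,0,-0.002,0,1,0,0,-0.001,0,1,0,0,-0.001,0,1,0,0,0,0]'
```

```text
clock: 18.27
eef_pos: [612.1, 227.1, 165.5]
tcp_rot: [[-0.028, 0.003, 1.0], [0.024, 1.0, -0.002], [-0.999, 0.024, -0.028]]
ft_force: [-0.2, -0.1, -2.9]
opening: 53.0
```

```bash
python3 -m jog '[1,0,0,-0.001,0,1,0,0,-0.001,0,1,0,0,-0.001,0,1,0,0,-0.001,0,1,0,0,0,0]' 40;  python3 -c "
from rim import *;rim('w14')"
```

```text
clock: 18.68
eef_pos: [612.3, 227.1, 165.2]
tcp_rot: [[-0.026, 0.003, 1.0], [0.023, 1.0, -0.003], [-0.999, 0.023, -0.026]]
ft_force: [-0.7, -0.3, -2.6]
opening: 53.2
tcp [612.3 227.1 165.2] grasp [610.9 228.3 111.2] slope [-0.023  0.096] front y 252.2 rim c y 219.2 z 130.4 x range [584.  637.2] 2119
 bottom centre y 224.9 z 70.4
 ball [612.3 213.9 135.2] rest [610.7 218.7 135.3] dist 5.0 2178
```

```bash
python3 -m jog '[1,0,0,-0.002,0,1,0,0,-0.002,0,1,0,0,0,0]' 40
```

```text
clock: 18.98
eef_pos: [612.3, 227.3, 165.1]
tcp_rot: [[-0.024, 0.004, 1.0], [0.022, 1.0, -0.003], [-0.999, 0.022, -0.024]]
ft_force: [-0.1, -0.8, -3.9]
opening: 53.4
```

```bash
python3 - <<'E'
from h import *
s=env.sense();print({k:np.round(v,2).tolist() for k,v in s.items()})
p2,d2=env.capture('scene'); cv2.imwrite('pics/s14.png',cv2.resize(p2[100:290,90:340,::-1],None,fx=3.1,fy=3.1))
E
```

```text
{'clock': 18.98, 'q': [8.38, 46.56, -52.81, 77.48, 35.12, 73.85, -45.39], 'joint_vel': [-0.21, -0.67, 0.38, -0.24, -0.54, -0.4, 0.46], 'tau': [-0.49, -50.62, -14.73, -19.67, -0.23, -0.34, 0.01], 'eef_pos': [612.25, 227.25, 165.15], 'tcp_rot': [[-0.02, 0.0, 1.0], [0.02, 1.0, -0.0], [-1.0, 0.02, -0.02]], 'ft_force': [-0.14, -0.76, -3.88], 'wrist_torque': [-0.19, 0.03, -0.05], 'opening': 53.36}
```

View pics/s14.png

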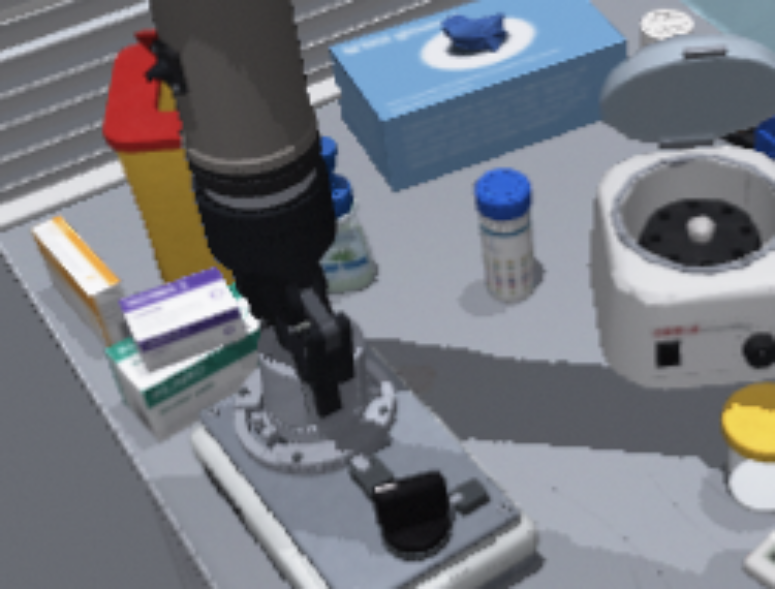

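```bash
python3 -m jog '[1,0,0,-0.003,0,1,0,0,-0.004,0]' 25
```

```text
clock: 19.2
eef_pos: [612.4, 228.6, 163.5]
tcp_rot: [[-0.021, 0.004, 1.0], [0.023, 1.0, -0.004], [-1.0, 0.023, -0.021]]
ft_force: [-5.6, -0.5, 12.1]
opening: 52.9
```

```bash
python3 -m jog '[1,0,0,0,0]' 20;python3 -c "
from rim import *;rim('w15')"
```

```text
clock: 19.28
eef_pos: [612.7, 228.8, 164.5]
tcp_rot: [[-0.019, 0.004, 1.0], [0.023, 1.0, -0.004], [-1.0, 0.023, -0.019]]
ft_force: [0.4, 0.2, -5.0]
opening: 53.2
tcp [612.7 228.8 164.5] grasp [611.6 230.  110.5] slope [-0.019  0.085] front y 254.4 rim c y 221.4 z 130.0 x range [584.6 637.8] 2320
 bottom centre y 226.4 z 70.0
 ball [612.6 216.4 134.8] rest [611.3 220.9 134.9] dist 4.8 2243
```

View pics/w15.png

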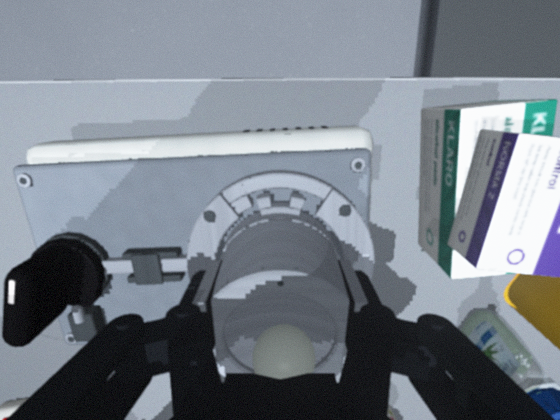

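```bash
python3 -m jog '[1,0,0.0005,-0.004,0,1,0,0.0005,-0.004,0,1,0,0.0005,-0.004,0]' 20
```

```text
clock: 19.58
eef_pos: [613.1, 232.0, 161.3]
tcp_rot: [[-0.014, 0.005, 1.0], [0.024, 1.0, -0.005], [-1.0, 0.024, -0.015]]
ft_force: [-7.2, -5.1, 18.3]
opening: 53.0
```

```bash
python3 -m jog '[1,0,0,0,0]' 20;python3 -c "
from rim import *;rim('w16')"
```

```text
clock: 19.67
eef_pos: [613.3, 231.9, 162.3]
tcp_rot: [[-0.013, 0.006, 1.0], [0.024, 1.0, -0.005], [-1.0, 0.024, -0.013]]
ft_force: [0.6, -0.4, -4.7]
opening: 53.1
tcp [613.3 231.9 162.3] grasp [612.5 233.1 108.3] slope [-0.016  0.049] front y 257.8 rim c y 224.8 z 128.4 x range [585.5 638.6] 2672
 bottom centre y 227.8 z 68.4
 ball [613.  221.5 133.3] rest [612.1 224.6 133.3] dist 3.2 2463
```

View pics/w16.png

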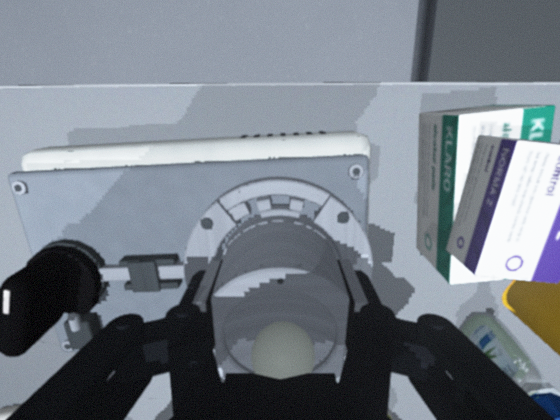

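It's working: the slope is down to 0.049 and the ball is 3.2 mm off centre. One more push.

```bash
python3 -m jog '[1,0,0,-0.004,0,1,0,0,-0.004,0,1,0,0,-0.004,0,1,0,0,0,0]' 20;python3 -c "
from rim import *;rim('w17')"
```

```text
clock: 20.05
eef_pos: [613.1, 233.6, 161.0]
tcp_rot: [[-0.008, 0.006, 1.0], [0.024, 1.0, -0.006], [-1.0, 0.023, -0.009]]
ft_force: [-0.6, -0.8, -5.2]
opening: 53.3
tcp [613.1 233.6 161. ] grasp [612.7 234.9 107. ] slope [-0.012  0.024] front y 260.1 rim c y 227.1 z 127.4 x range [585.6 638.6] 2779
 bottom centre y 228.5 z 67.4
 ball [612.2 226.2 132.4] rest [612.2 227.  132.3] dist 0.8 2814
```

```bash
python3 -m jog '[-0.26,0,0,0,0,-0.29,0,0,0,0,-0.33,0,0,0,0,-0.36,0,0,0,0,-0.36,0,0,0,0]' 20;python3 -c "
from rim import *;rim('w18')"
```

```text
clock: 20.52
eef_pos: [614.0, 235.6, 157.5]
tcp_rot: [[-0.008, 0.006, 1.0], [0.03, 1.0, -0.005], [-1.0, 0.03, -0.009]]
ft_force: [0.1, -0.8, 0.1]
opening: 57.9
tcp [614.  235.6 157.5] grasp [613.5 237.2 103.6] slope [-0.006  0.008] front y 261.3 rim c y 228.3 z 126.0 x range [586.2 638.4] 1711
 bottom centre y 228.8 z 66.0
 ball [611.4 227.8 131.3] rest [612.3 228.3 130.9] dist 1.1 2634
```

View pics/w18.png

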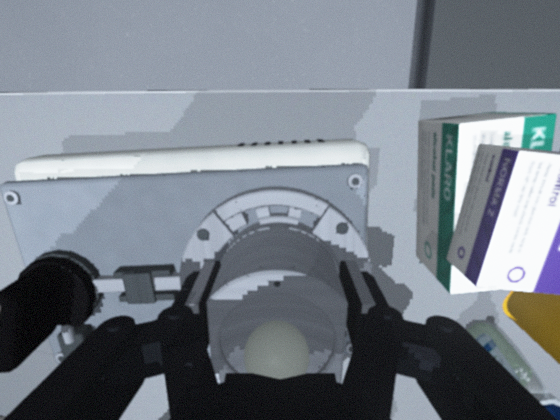

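The bowl is seated and level again (slope 0.01, underside at 66.0), with the ball central. I recentre the fingers on it before regripping.

```bash
python3 -m jog '[-0.45,-0.0005,-0.001,0,0,-0.45,-0.0005,-0.002,0,0,-0.45,-0.0005,-0.002,0,0,-0.45,0,-0.002,0,0,-0.45,0,-0.001,0,0]' 20;python3 -c "
from rim import *;rim('w19')"
```

```text
clock: 20.98
eef_pos: [612.3, 227.4, 156.8]
tcp_rot: [[-0.009, 0.005, 1.0], [0.031, 1.0, -0.005], [-0.999, 0.031, -0.009]]
ft_force: [0.3, -0.9, -0.9]
opening: 61.9
tcp [612.3 227.4 156.8] grasp [611.9 229.1 102.8] slope [0.    0.005] front y 261.2 rim c y 228.2 z 126.4 x range [585.3 637.9] 5633
 bottom centre y 228.5 z 66.4
 ball [611.4 227.8 131.3] rest [611.6 228.2 131.3] dist 0.4 3487
```

```bash
python3 -m jog '[-0.38,0,-0.0005,0,0,-0.33,0,0,0,0,-0.3,0,0,0,0,-0.28,0,0,0,0,-0.26,0,0,0,0]' 25;python3 -m jog '[-0.24,0,0,0,0,-0.2,0,0,0,0,0,0,0,0,0,0.5,0,0,0,0,1,0,0,0,0]' 50;python3 -m jog '[1,0,0,0,0,1,0,0,0,0]' 90;python3 -c "
from rim import *;rim('w20');s=env.sense();print(s['wrist_torque'])"
```

```text
clock: 21.45
eef_pos: [612.8, 226.2, 157.2]
tcp_rot: [[-0.008, 0.006, 1.0], [0.031, 1.0, -0.006], [-0.999, 0.031, -0.008]]
ft_force: [-0.0, -0.1, 0.4]
opening: 54.1
clock: 21.87
eef_pos: [612.8, 226.2, 157.4]
tcp_rot: [[-0.007, 0.006, 1.0], [0.03, 1.0, -0.006], [-1.0, 0.03, -0.008]]
ft_force: [-0.3, -0.8, 0.1]
opening: 53.6
clock: 22.03
eef_pos: [612.8, 226.2, 157.5]
tcp_rot: [[-0.007, 0.006, 1.0], [0.03, 1.0, -0.006], [-1.0, 0.03, -0.007]]
ft_force: [-0.5, -0.8, -0.1]
opening: 53.3
tcp [612.8 226.2 157.5] grasp [612.4 227.9 103.5] slope [-0.002  0.002] front y 260.8 rim c y 227.8 z 126.5 x range [586.  638.8] 5990
 bottom centre y 228.0 z 66.5
 ball [611.6 227.9 131.3] rest [612.4 227.8 131.4] dist 0.8 3495
[-0.11448124 -0.05279689  0.03407923]
```

Regripped centrally: slope 0.002 and ball offset under 1 mm. I lift a little and check.

```bash
python3 -m jog '[1,0,0,0.001,0,1,0,0,0.002,0,1,0,0,0.002,0,1,0,0,0,0]';python3 -c "
from rim import *;rim('w21');s=env.sense();print(s['wrist_torque'])"
```

```text
clock: 22.42
eef_pos: [610.8, 224.8, 158.6]
tcp_rot: [[-0.014, 0.005, 1.0], [0.027, 1.0, -0.005], [-1.0, 0.027, -0.015]]
ft_force: [-0.7, 0.1, -4.9]
opening: 53.4
tcp [610.8 224.8 158.6] grasp [610.  226.3 104.6] slope [-0.008 -0.001] front y 259.6 rim c y 226.6 z 127.5 x range [583.7 636.6] 6012
 bottom centre y 226.5 z 67.5
 ball [609.4 226.4 132.4] rest [610.2 226.6 132.4] dist 0.8 3507
[-0.04363699  0.0447323   0.00755602]
```

```bash
python3 -m jog '[1,0.0002,0.0002,0.002,0,1,0.0003,0.0002,0.003,0,1,0.0003,0.0002,0.003,0,1,0.0003,0.0002,0.002,0,1,0,0,0,0]';python3 -c "
from rim import *;rim('w22');s=env.sense();print(s['wrist_torque'])"
```

```text
clock: 22.88
eef_pos: [611.3, 225.2, 167.9]
tcp_rot: [[-0.017, 0.005, 1.0], [0.026, 1.0, -0.005], [-1.0, 0.025, -0.017]]
ft_force: [-0.1, 0.4, -4.8]
opening: 53.3
tcp [611.3 225.2 167.9] grasp [610.4 226.6 113.9] slope [-0.011 -0.002] front y 259.8 rim c y 226.8 z 136.9 x range [584.2 636.9] 5999
 bottom centre y 226.6 z 76.9
 ball [609.8 226.7 141.8] rest [610.6 226.8 141.8] dist 0.8 3497
[-0.00889907 -0.01282638 -0.02538348]
```

The bowl is level and coming straight up. I carry on to about 100 mm.

```bash
python3 -m jog '[1,0.0002,0.0002,0.002,0,1,0.0003,0.0002,0.003,0,1,0.0003,0.0002,0.004,0,1,0.0003,0.0002,0.004,0,1,0.0003,0.0002,0.005,0]';python3 -m jog '[1,0.0003,0.0002,0.005,0,1,0.0003,0.0002,0.005,0,1,0.0003,0.0002,0.005,0,1,0.0003,0.0002,0.004,0,1,0.0003,0.0002,0.003,0]';python3 -c "
from rim import *;rim('w23')"
```

```text
clock: 23.35
eef_pos: [612.1, 225.8, 186.2]
tcp_rot: [[-0.019, 0.005, 1.0], [0.024, 1.0, -0.004], [-1.0, 0.024, -0.02]]
ft_force: [-0.4, 0.1, -4.8]
opening: 52.9
clock: 23.77
eef_pos: [614.2, 227.5, 212.2]
tcp_rot: [[-0.017, 0.005, 1.0], [0.026, 1.0, -0.004], [-1.0, 0.026, -0.017]]
ft_force: [0.4, 0.1, -4.6]
opening: 53.4
tcp [614.2 227.5 212.2] grasp [613.3 228.9 158.3] slope [-0.012 -0.002] front y 262.1 rim c y 229.1 z 181.2 x range [587.1 639.9] 6022
 bottom centre y 229.0 z 121.2
 ball [612.8 229.  186.1] rest [613.5 229.1 186.1] dist 0.7 3496
```

Bowl at 55 mm, still level. Another 45 mm to go.

```bash
python3 -m jog '[1,0,0,0.004,0,1,0,0,0.005,0,1,0,0,0.005,0,1,0,0,0.005,0,1,0,0,0.005,0]';python3 -m jog '[1,0,0,0.005,0,1,0,0,0.005,0,1,0,0,0.004,0,1,0,0,0.003,0,1,0,0,0.001,0]';python3 -m jog '[1,0,0,0,0,1,0,0,0,0,1,0,0,0,0,1,0,0,0,0,1,0,0,0,0]'; python3 -c "
from rim import *;rim('w24')
p2,d2=env.capture('scene'); cv2.imwrite('pics/s24.png',p2[:,:,::-1])"
```

```text
clock: 24.23
eef_pos: [613.8, 227.3, 237.8]
tcp_rot: [[-0.018, 0.004, 1.0], [0.025, 1.0, -0.004], [-1.0, 0.025, -0.019]]
ft_force: [0.0, 0.1, -4.3]
opening: 53.1
clock: 24.65
eef_pos: [614.1, 227.8, 259.5]
tcp_rot: [[-0.016, 0.004, 1.0], [0.026, 1.0, -0.004], [-1.0, 0.026, -0.016]]
ft_force: [-0.6, 0.2, -4.9]
opening: 52.9
clock: 25.07
eef_pos: [613.9, 227.7, 259.2]
tcp_rot: [[-0.017, 0.004, 1.0], [0.026, 1.0, -0.004], [-1.0, 0.026, -0.017]]
ft_force: [0.2, 0.1, -5.1]
opening: 53.1
tcp [613.9 227.7 259.2] grasp [613.  229.1 205.2] slope [-0.012 -0.003] front y 262.4 rim c y 229.4 z 228.1 x range [586.8 639.6] 6025
 bottom centre y 229.3 z 168.1
 ball [612.6 229.4 233. ] rest [613.3 229.5 233. ] dist 0.6 3505
```

View pics/s24.png

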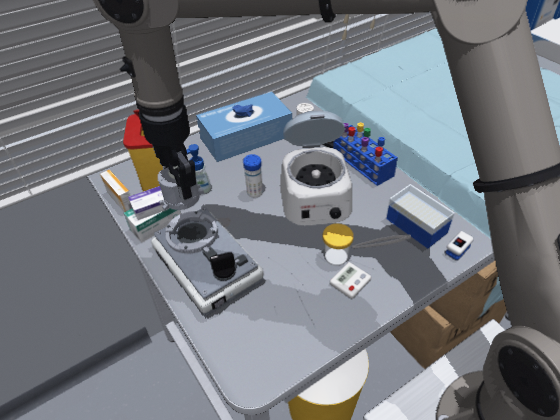

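View pics/w24.png

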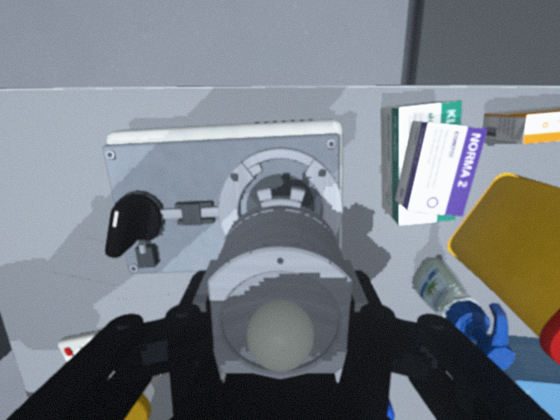

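The bowl hangs 102 mm above its seat, and the ball is centred at (281,335). The knob is open, and the cup (338,237), timer (350,280) and tweezers look unmoved. I hand the job in.

```bash
python3 -c "
from bench import env; print(env.sense()['clock']); env.sign_off()"
```

```text
25.1667
the job is handed in; nothing more can be done
```

I opened the knob, turned the bowl out of its bayonet and lifted it. The job was handed in at 25.2 s with the bowl held about 102 mm above its seat; the sign-off reported no verdict.

**Knob and turn:** the knob was turned about 1.21 rad (gripper angle), past its click, and later pictures showed it still open. The bowl was then turned about 87° in its seat.

**What went wrong:** on the first lift the bowl caught in its seat, tilted to about 0.12 rad (about 7°) and slid a few mm in the pads. The ball settled about 5–6 mm off centre. These readings stayed inside the fail-at-once limits of 0.2 rad and 12 mm, but the tilt was above the 0.1 rad end limit. I lowered the bowl back into the seat and pressed it level. I then regripped it centrally and lifted again in small checked steps.

**Last checks:**

| Check | Reading |
|---|---|
| Bowl tilt | about 0.012 rad |
| Bowl position | about 4 mm from straight above the seat |
| Ball from the dish's middle | about 0.6 mm |
| Finger opening | 53.1 mm, set to 90 N grip |
| Force on the tool | steady at about the bowl's weight |
| Cup, tweezers and timer | look unmoved by eye in the scene picture; not measured |

**Disagreement:** the camera readings of the seat centre differed by about 2 mm, which is within the stated calibration error.

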